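# Hardness check of a resin print on a sloped rest

## Task

Lay the blue printed coupon, ringed mark facing up, lengthwise on the narrow sloped rest, flat on its face with one end at the orange lip, and let go of it. Then take the hardness gauge out of its stand by the orange handle and press its brass tip gently on the ringed mark, the gauge square to the sloped coupon, until the plunger is pushed about halfway in (6 of 12 mm). Finish while holding the gauge there, still and pressed, and leave the other things on the bench alone.

Things in the scene. Friction and masses are not known exactly. Their poses are not given: they have to be found in the camera images.
- coupon: blue printed block 64 (its x) x 46 (its y) x 14 mm (its z), about 50 g, lying loose on the bench, its marked broad face up. Origin: centre of the underside; z up out of the marked face.
- mark (a point): centre of the target on the coupon's top face: a red dot in a white disc of 16 mm diameter with a black ring 20 mm across. It lies 12 mm from the face's centre towards the coupon's +x end, 14 mm above the underside. Two faint grooves mark the -x end.
- rest_head: aluminium face of the rest, 34 mm wide (coupon overhangs 6 mm each side), 76 mm long, sloping 20 degrees; orange lip 8 mm high across its low end. Origin: on the face, 32 mm uphill of the lip, 80 mm above the bench, where the centre of the coupon's underside belongs; x uphill (roughly away from the robot), y level across, z square out of the face. Friction keeps the coupon there, either end down.
- rest: foot of the rest, a plate 90 x 80 x 10 mm fixed to the bench, with a 26 mm column under the sloping head. Origin: centre of the underside.
- gauge: hardness gauge, about 0.2 kg, upright and loose in its stand. Origin: centre of the underside of the steel foot; z up along the gauge. Foot 18 mm diameter, z 0 to 22 mm; collar 34 mm diameter, z 22 to 30, resting on the stand; round black dial housing 56 mm diameter, 24 mm thick along x, centred at z 56; orange square handle 24 x 24 mm, sides along x and y, z 80 to 124: grip at z 106.
- gauge_tip (a point): round end (6 mm diameter) of the brass plunger that sticks out 12 mm below the gauge's foot: at z = -12 mm of the gauge when out, moving towards the foot as it is pushed in.
- plunger (a joint): how far the plunger is pushed into the gauge, m: 0 fully out (as at the start), 0.012 fully in (hard stop). Its spring pushes back with 1.5 N at first, plus 0.5 N per mm: 4.5 N at 6 mm.
- gauge_stand: black block 70 x 70 x 40 mm fixed to the bench, with an upright 22 mm through hole in its middle in which the gauge's foot hangs 22 mm deep (34 mm with plunger): lift the gauge straight up by 50 mm to clear it. Origin: centre of the underside.
- resin_bottle: bystander: loose silver bottle with a blue label, 68 mm diameter, 190 mm high, origin under its centre. Leave alone.
- wash_cup: bystander: loose white cup, rim 80 mm diameter, 100 mm high, origin under its centre. Leave alone.
- scraper: bystander: loose spatula with wooden handle lying flat, 200 mm long along its x. Leave alone.
- pawn: bystander: loose grey printed chess pawn, 40 mm diameter, 56 mm high, origin under its centre. Leave alone.
- screw_tray: bystander: loose yellow open tray 100 x 80 x 30 mm, origin under its centre. Leave alone.

How it is judged:
By the outcome, as a careful person would: the job done as asked, in the order asked, and still so for the second after the job is handed in, while the arm keeps its last pose, push and grip.
It also fails if it takes over 56 s, if anything falls off the work surface, if the arm or the gripper's body presses on something with over 40 N, if the wrist force passes 120 N, or if a joint passes its speed limit or range.

## Robot

A 7-joint arm with a two-finger parallel gripper is mounted at the origin on the work surface. World frame = base frame: x ahead of the robot, y to its left, z up, the work surface at z = 0. Lengths are in m, angles in rad, forces in N, time in s.
With the tool pointing down it reaches from about 0.425 to 1.025 m from the base axis. Payload 9.4 kg.
Tool frame: the origin (TCP) lies on the centre line of the jaws, within the pads' length; the fingertips stand 14 mm ahead of it and the grasp point (between the pads) lies 5 mm behind it; z points along the fingers, y is the direction in which the jaws open and shut (so a half turn about z gives the same grasp; the last joint's range is limited). The gripper opens to 85 mm and grips with 20 to 120 N. Pads are 22 mm wide; open, the fingers measure 114 mm over their backs; the gripper's body (76 mm by 85 mm) begins 54 mm behind the grasp point. The pads swing forward as they close: fully open they stand 13 mm farther back than shut.
Start: joints at [1.185, 0.599, -0.003, 1.599, 0.002, 0.943, -0.08], TCP at [0.22, -0.691, 0.245] pointing down, gripper open.
Joint ranges: [-2.57, 2.57], [-0.35, 1.97], [-1.29, 1.29], [0.11, 2.56], [-1.05, 4.19], [0.11, 1.86], [-2.63, 2.63]. Speed limits (rad/s): [2.22, 2.22, 3.01, 3.01, 3.14, 3.14, 3.14].

## Interface

Orientations are given as a unit quaternion [w, x, y, z].
In Python, from plant import observe, read_camera, hand_in, trace, mark_of gives the robot as it stands.
- The arm moves only by the tool apply_moves, never from a script. Its argument "motion" is a list of rows, each an object of numbers: "gripper": the opening, from -1 (shut) to 1 (fully open), so that 0 is half open; "dx", "dy", "dz": the shift along the world's x, y, z each as a share of 150 mm, from -1 to 1; "twist": the turn about the world's z as a share of 360 degrees, from -1 to 1. In form: [{"gripper": .., "dx": .., "dy": .., "dz": .., "twist": ..}, ...]. A call has 1 to 12 rows; each row is the pose to reach, as a shift and turn from the pose measured when the call began, turning the shorter way round; what a row does not reach only later rows make up. A row lasts 1/12 s, in which the tool goes at most 41.7 mm and 7.16 degrees, less where a joint would pass 70% of its speed; a pose out of reach is approached as far as the arm can. A call with a number of a shift or a turn outside -1 to 1 is refused whole. A call with a gripper value outside its range is refused whole. The fingers move at their own pace and stop on an object; the grip force is fixed at half the most. Time passes only in rows, so rows that repeat a pose let the fingers close. It gives the time, the measured TCP pose, the force and the opening at its end, in the units of the state.
- observe(): the state, without advancing time (a new reading comes with each control period).
- read_camera(name): name is "side" or "top" or "wrist"; returns a dict with "pixels" (420x560x3 uint8, red, green, blue), "fovy" (degrees; the focal length in pixels is half the picture's height over the tangent of half this angle, whatever the lens; pixels are square), "cx", "cy" (the principal point, pixels), "position" and "orientation" of the camera in the world; the wrist camera has in their place "T_tool_cam" (4x4, takes a point from camera to tool coordinates, whose origin is the TCP and whose axes are the flange's). Camera axes: x right, y down, z forward; pixel columns grow to the right and rows downward; lengths in m; the calibration is good to about 2 mm. The wrist camera is an equidistant fisheye: a pixel r from the principal point sees the ray r / f radians off the axis. A picture is of the moment at which its call begins: read the wrist's pose just before it. There is no depth.
- hand_in(): hands the job in, once; it reports no verdict.
Trained networks look in the newest picture that a camera, given by its name, has taken for a name from the list of things; names that differ only in an ending like _2 or _b are one class to them, and where a whole thing is asked for, a point or a joint stands for the part that bears it (a point fixed in the world has none). Each returns a list of dicts, best first, with "confidence" (0 to 1); they miss things now and then, are a little off and sometimes report something else, mostly with a low value. They report only what shows in the picture. A call takes as long as a camera call.
- trace(camera, query): "pixels" (420x560 bool, what is visible of it) and "position" ([column, row] in pixels, amid what is visible of it).
- mark_of(camera, query): "position" ([column, row] in pixels: a listed point, or the origin of a listed thing).
The state is a dict: "time": time; "joint_positions": joint angles; "joint_vel": joint speeds; "effort": joint torques, N m; "ee_pos": TCP position; "ee_rot": TCP orientation; "wrist_force": force on the tool from outside, world axes, zero at the start; "wrist_torque": the same for the moment, N m; "gripper_width": finger opening in m.
Only numpy, scipy, OpenCV 4.12 (cv2) and the standard library are available. Lean on these libraries where they do the work, as an engineer would, in place of code of your own. Each camera call takes 0.05 s, during which the arm holds its last target. There are 200 camera calls.

## Working session

There is one attempt and no reset: what is moved stays moved. The work goes in short steps, Python scripts to look and compute and a tool call to move; the robot and the scene stay as the last step left them, time stands still between calls to the robot, and variables do not carry over. Pictures are saved under pics/ and viewed, about 8 in all and at most 12, crops included, and the job is handed in when it is done.

Besides the shell and the picture viewer there is one more tool, called after "Request:" by a JSON object that holds its "fn" and its "kwargs", one argument or row to a line. apply_moves: Moves the arm, as the interface text tells. Shift numbers are shares of 150 mm and turn numbers shares of 360 degrees, none past 1 either way. Its arguments: {"type":"object","properties":{"motion":{"type":"array"}},"required":["motion"]}

```bash
ls && mkdir -p pics
cat > h.py <<'E'
import numpy as np, cv2
from scipy.spatial.transform import Rotation as R
from plant import observe, read_camera, hand_in, trace, mark_of
def rot(q): return R.from_quat([q[1],q[2],q[3],q[0]]).as_matrix()
def cam(name, save=None):
    s=observe(); c=read_camera(name)
    f=210/np.tan(np.radians(c["fovy"])/2)
    if name=="wrist":
        T=np.array(c["T_tool_cam"]); Rt=rot(s["ee_rot"])
        p=Rt@T[:3,3]+np.array(s["ee_pos"]); Rw=Rt@T[:3,:3]
    else: p=np.array(c["position"]); Rw=rot(c["orientation"])
    if save: cv2.imwrite("pics/"+save, c["pixels"][:,:,::-1])
    return dict(name=name,f=f,cx=c["cx"],cy=c["cy"],p=p,R=Rw,im=c["pixels"])
def ray(c,px):
    d=np.array([px[0]-c["cx"],px[1]-c["cy"]],float)
    if c["name"]=="wrist":
        r=np.hypot(*d); t=r/c["f"]; v=np.array([*(d/max(r,1e-9)*np.sin(t)),np.cos(t)])
    else: v=np.array([*(d/c["f"]),1.]); v/=np.linalg.norm(v)
    return c["R"]@v
def proj(c,P):
    v=c["R"].T@(np.asarray(P)-c["p"])
    if c["name"]=="wrist":
        n=np.hypot(v[0],v[1]); k=c["f"]*np.arctan2(n,v[2])/max(n,1e-9)
    else: k=c["f"]/v[2]
    return np.array([c["cx"]+k*v[0],c["cy"]+k*v[1]])
def tri(obs):  # [(cam,px)] -> point, residual
    A=0;b=0
    for c,px in obs:
        v=ray(c,px); M=np.eye(3)-np.outer(v,v); A=A+M; b=b+M@c["p"]
    P=np.linalg.solve(A,b)
    return P, max(np.linalg.norm(np.cross(ray(c,px),P-c["p"])) for c,px in obs)
def atz(c,px,z):
    v=ray(c,px); return c["p"]+v*(z-c["p"][2])/v[2]
E
python3 - <<'E'
from h import *
s=observe(); print({k:np.round(v,3) for k,v in s.items()})
cs={n:cam(n,n+"0.png") for n in("side","top","wrist")}
for n,c in cs.items(): print(n,c["p"].round(3),c["R"][:,2].round(2),round(c["f"],1),c["cx"],c["cy"])
for q in ["coupon","mark","rest_head","rest","gauge","gauge_tip","gauge_stand","resin_bottle","wash_cup","scraper","pawn","screw_tray"]:
    o=[]
    for n in("side","top"):
        m=mark_of(n,q)
        if m: o.append((cs[n],m[0]["position"])); print(q,n,np.round(m[0]["position"],1),round(m[0]["confidence"],2),end=" ")
    if len(o)==2: P,r=tri(o); print(P.round(3),round(r,4))
    else: print()
E
cd pics && python3 -c "
import cv2,numpy as np
a=cv2.imread('side0.png');b=cv2.imread('top0.png')
cv2.imwrite('a.png',a)"
```

```text
pics
{'time': np.float64(0.0), 'joint_positions': array([ 1.185,  0.6  , -0.003,  1.6  ,  0.002,  0.943, -0.08 ]), 'joint_vel': array([ 0.   , -0.001,  0.001,  0.   ,  0.001,  0.002, -0.   ]), 'effort': array([-0.0000e+00, -7.7645e+01,  1.5640e+00, -2.5801e+01,  1.2000e-02,
        9.0000e-03, -0.0000e+00]), 'ee_pos': array([ 0.22 , -0.69 ,  0.244]), 'ee_rot': array([-0.001,  0.988,  0.154, -0.   ]), 'wrist_force': array([-0.343,  0.197,  0.596]), 'wrist_torque': array([-0.093, -0.047,  0.018]), 'gripper_width': np.float64(0.085)}
side [0.539 0.75  0.841] [ 0.06 -0.71 -0.71] 387.0 279.8786881139839 213.75859337661538
top [0.457 0.013 1.808] [ 0.07 -0.01 -1.  ] 543.6 282.0739281718228 200.1077163963107
wrist [ 0.299 -0.666  0.373] [-0.31 -0.09 -0.95] 325.2 283.10652773102345 211.65905144974906
coupon side [304.5 229.9] 0.8 coupon top [284.6 218.8] 0.68 [ 0.527 -0.018  0.01 ] 0.0062
mark side [300.7 227.1] 0.89 mark top [286.2 211.5] 0.82 [ 0.545 -0.023  0.016] 0.0
rest_head side [306.5 159.5] 0.74 rest_head top [363.8 211.1] 0.53 [ 0.541 -0.27   0.076] 0.0018
rest side [305.1 176.9] 0.69 rest top [360.9 217.3] 0.77 [ 0.533 -0.273 -0.001] 0.0074
gauge side [297.4 314.7] 0.95 gauge top [197.8 215.2] 0.53 [0.537 0.267 0.021] 0.0034

gauge_stand side [299.9 319.8] 0.64 gauge_stand top [199. 215.] 0.88 [ 0.535  0.266 -0.002] 0.0008
resin_bottle top [120.6 189.1] 0.79 
wash_cup side [301.5 138.1] 0.87 wash_cup top [288.2 215.7] 0.69 [ 0.536 -0.023  0.322] 0.0175
scraper side [240.  221.6] 0.67 scraper top [291.6 158.5] 0.72 [ 0.725 -0.042  0.005] 0.0023
pawn side [219.7 275.6] 0.48 pawn top [232.2 149.1] 0.4 [0.753 0.156 0.002] 0.0022
screw_tray side [253.4 177.9] 0.76 screw_tray top [355.  156.4] 0.81 [ 0.723 -0.256 -0.001] 0.0075
```

View pics/top0.png

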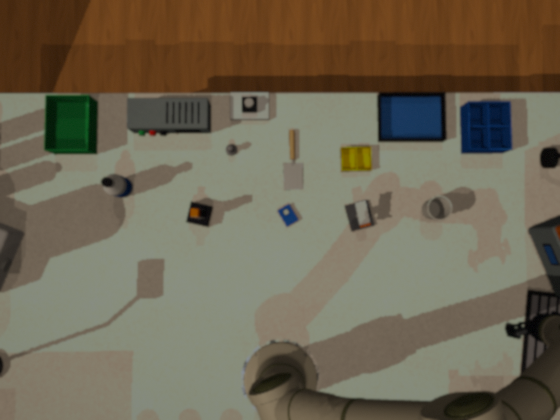

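View pics/side0.png

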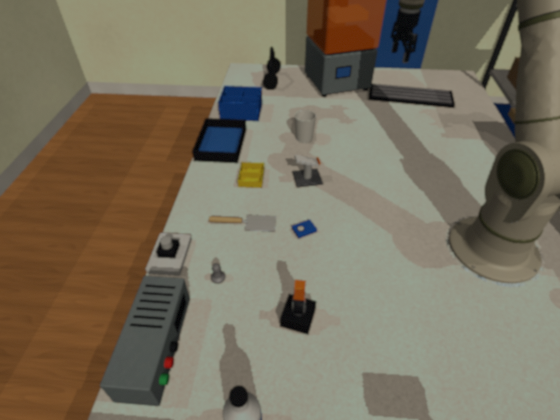

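Request:
{"fn": "apply_moves", "kwargs": {
  "motion": [
    {"gripper": 1, "dx": 0.6, "dy": 1, "dz": 0, "twist": 0},
    {"gripper": 1, "dx": 0.6, "dy": 1, "dz": 0, "twist": 0},
    {"gripper": 1, "dx": 0.6, "dy": 1, "dz": 0, "twist": 0},
    {"gripper": 1, "dx": 0.6, "dy": 1, "dz": 0, "twist": 0},
    {"gripper": 1, "dx": 0.6, "dy": 1, "dz": 0, "twist": 0}
  ]
}}

```text
time: 1.77
ee_pos: [0.3151, -0.5343, 0.2454]
ee_rot: [-0.001, 0.988, 0.157, 0.001]
wrist_force: [1.0, 0.6, -1.3]
gripper_width: 0.0858
```

Request:
{"fn": "apply_moves", "kwargs": {
  "motion": [
    {"gripper": 1, "dx": 0.5, "dy": 1, "dz": 0, "twist": 0},
    {"gripper": 1, "dx": 0.5, "dy": 1, "dz": 0, "twist": 0},
    {"gripper": 1, "dx": 0.5, "dy": 1, "dz": 0, "twist": 0},
    {"gripper": 1, "dx": 0.5, "dy": 1, "dz": 0, "twist": 0},
    {"gripper": 1, "dx": 0.5, "dy": 1, "dz": 0, "twist": 0}
  ]
}}

```text
time: 2.18
ee_pos: [0.3936, -0.3781, 0.2457]
ee_rot: [-0.003, 0.987, 0.161, 0.002]
wrist_force: [0.2, -0.4, 0.2]
gripper_width: 0.0855
```

Request:
{"fn": "apply_moves", "kwargs": {
  "motion": [
    {"gripper": 1, "dx": 0.5, "dy": 0.6, "dz": 0, "twist": 0},
    {"gripper": 1, "dx": 0.5, "dy": 0.6, "dz": 0, "twist": 0},
    {"gripper": 1, "dx": 0.5, "dy": 0.6, "dz": 0, "twist": 0},
    {"gripper": 1, "dx": 0.5, "dy": 0.6, "dz": 0, "twist": 0}
  ]
}}

```text
time: 2.52
ee_pos: [0.4744, -0.281, 0.246]
ee_rot: [-0.004, 0.986, 0.166, 0.004]
wrist_force: [0.4, -0.6, 0.3]
gripper_width: 0.0856
```

Run:
```python
from h import *
s=observe(); print(s["time"],s["ee_pos"].round(3),s["ee_rot"].round(3))
c=cam("wrist","w1.png"); print(c["p"].round(3))
for q in ["rest_head","rest","coupon","mark"]:
    m=mark_of("wrist",q); print(q,[(np.round(k["position"],1),round(k["confidence"],2)) for k in m[:2]])
    if m: print(atz(c,m[0]["position"],{"rest_head":.08,"rest":0,"coupon":0,"mark":.014}[q]).round(4))
```

```text
2.5167 [ 0.474 -0.281  0.246] [-0.004  0.986  0.166  0.004]
[ 0.552 -0.255  0.375]
rest_head [(array([286.6, 130.9]), 0.73)]
[ 0.5333 -0.263   0.08  ]
rest [(array([288.3, 125.2]), 0.92)]
[ 0.5351 -0.2647  0.    ]
coupon [(array([106.5,  76. ]), 0.78)]
[ 0.5308 -0.0263  0.    ]
mark [(array([100.5,  66.7]), 0.73)]
[ 0.5411 -0.0222  0.014 ]
```

View pics/w1.png

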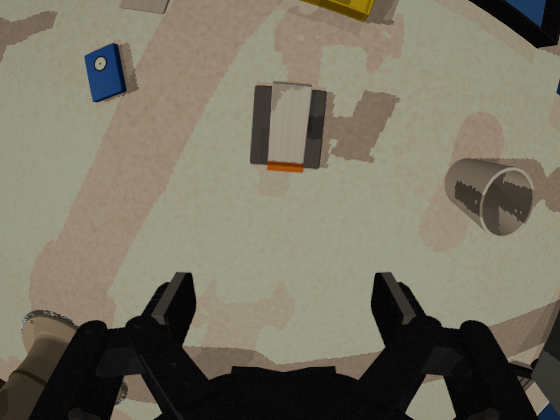

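Request:
{"fn": "apply_moves", "kwargs": {
  "motion": [
    {"gripper": 1, "dx": -0.1, "dy": 1, "dz": 0, "twist": 0},
    {"gripper": 1, "dx": -0.1, "dy": 1, "dz": -0.2, "twist": 0},
    {"gripper": 1, "dx": -0.1, "dy": 1, "dz": -0.2, "twist": 0},
    {"gripper": 1, "dx": -0.1, "dy": 1, "dz": -0.2, "twist": 0}
  ]
}}

```text
time: 3.1
ee_pos: [0.451, -0.1382, 0.2152]
ee_rot: [-0.003, 0.987, 0.159, 0.002]
wrist_force: [0.6, 0.7, -0.1]
gripper_width: 0.0856
```

Request:
{"fn": "apply_moves", "kwargs": {
  "motion": [
    {"gripper": 1, "dx": -0.1, "dy": 0.65, "dz": -0.2, "twist": 0},
    {"gripper": 1, "dx": -0.1, "dy": 0.65, "dz": -0.2, "twist": 0},
    {"gripper": 1, "dx": -0.1, "dy": 0.65, "dz": -0.2, "twist": 0},
    {"gripper": 1, "dx": -0.1, "dy": 0.65, "dz": -0.2, "twist": 0}
  ]
}}

```text
time: 3.43
ee_pos: [0.4345, -0.038, 0.1843]
ee_rot: [-0.003, 0.987, 0.161, 0.001]
wrist_force: [-0.2, -0.2, 0.4]
gripper_width: 0.0857
```

Run:
```python
from h import *
s=observe(); print(s["time"],s["ee_pos"].round(4),s["ee_rot"].round(3)); T=rot(s["ee_rot"]); print("tool y yaw",np.degrees(np.arctan2(T[1,1],T[0,1])),"tilt",T[:,2].round(3))
c=cam("wrist","w2.png"); 
for q in ["coupon","mark"]:
    m=mark_of("wrist",q); print(q,[(np.round(k["position"],1),round(k["confidence"],2)) for k in m[:2]])
    if m: print(atz(c,m[0]["position"],{"coupon":0,"mark":.014}[q]).round(4))
t=trace("wrist","coupon")[0]["pixels"].astype(np.uint8)
k,_=cv2.findContours(t,0,1); k=max(k,key=cv2.contourArea)
W=np.array([atz(c,p,0.014)[:2] for p in k[:,0]])
r=cv2.minAreaRect((W*1000).astype(np.float32)); print(r)
```

```text
3.4333 [ 0.4345 -0.038   0.1843] [-0.003  0.987  0.161  0.001]
tool y yaw -71.48890333984 tilt [-0.     0.007 -1.   ]
coupon [(array([305.6,  93.2]), 0.95)]
[ 0.5314 -0.0268  0.    ]
mark [(array([303.1,  78.5]), 0.95)]
[ 0.5427 -0.0197  0.014 ]
((534.5443115234375, -25.902130126953125), (66.00041198730469, 48.12153244018555), 30.30032730102539)
```

View pics/w2.png

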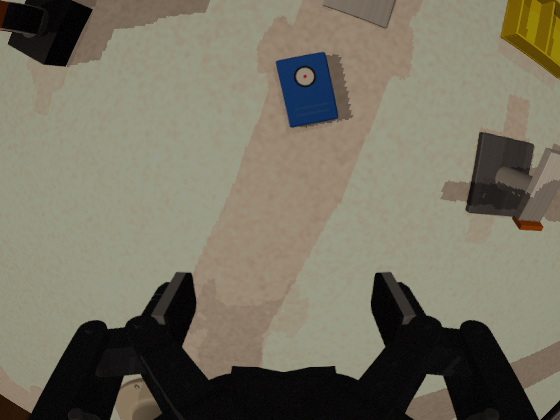

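Request:
{"fn": "apply_moves", "kwargs": {
  "motion": [
    {"gripper": 1, "dx": 0.653, "dy": 0.079, "dz": -0.5, "twist": 0.033},
    {"gripper": 1, "dx": 0.653, "dy": 0.079, "dz": -0.76, "twist": 0.033},
    {"gripper": 1, "dx": 0.653, "dy": 0.079, "dz": -0.76, "twist": 0.033},
    {"gripper": 1, "dx": 0.653, "dy": 0.079, "dz": -0.76, "twist": 0.033},
    {"gripper": 1, "dx": 0.653, "dy": 0.079, "dz": -0.76, "twist": 0.033},
    {"gripper": 1, "dx": 0.653, "dy": 0.079, "dz": -0.76, "twist": 0.033}
  ]
}}

```text
time: 4.13
ee_pos: [0.5339, -0.0324, 0.0706]
ee_rot: [-0.003, 0.966, 0.258, 0.0]
wrist_force: [-1.1, -0.3, -0.5]
gripper_width: 0.0854
```

Run:
```python
from h import *
s=observe(); print(s["time"],s["ee_pos"].round(4),s["ee_rot"].round(3)); T=rot(s["ee_rot"]); print("tool y yaw",np.degrees(np.arctan2(T[1,1],T[0,1])),"tilt",T[:,2].round(3))
c=cam("wrist","w3.png"); 
for q in ["coupon","mark"]:
    m=mark_of("wrist",q); print(q,[(np.round(k["position"],1),round(k["confidence"],2)) for k in m[:2]])
    if m: print(atz(c,m[0]["position"],{"coupon":0,"mark":.014}[q]).round(4))
t=trace("wrist","coupon")[0]["pixels"].astype(np.uint8)
k,_=cv2.findContours(t,0,1); k=max(k,key=cv2.contourArea)
W=np.array([atz(c,p,0.014)[:2] for p in k[:,0]])
print(cv2.minAreaRect((W*1000).astype(np.float32)))
```

```text
4.1333 [ 0.5339 -0.0324  0.0706] [-0.003  0.966  0.258  0.   ]
tool y yaw -60.11062874424676 tilt [-0.001  0.005 -1.   ]
coupon [(array([275.1, 229.1]), 0.86)]
[ 0.5344 -0.0261  0.    ]
mark [(array([277.5, 220.2]), 0.91)]
[ 0.5452 -0.0222  0.014 ]
((537.1517333984375, -25.20663833618164), (67.1095962524414, 46.672828674316406), 30.36792755126953)
```

View pics/w3.png

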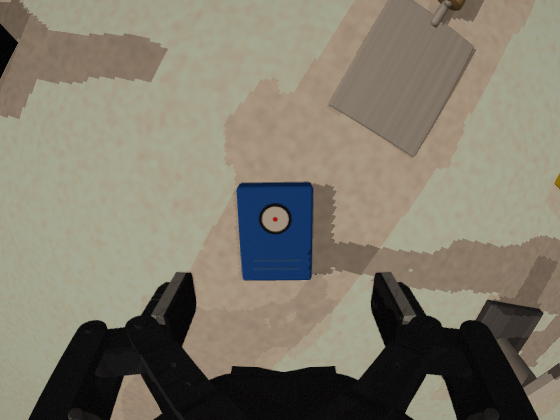

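Request:
{"fn": "apply_moves", "kwargs": {
  "motion": [
    {"gripper": 1, "dx": 0.004, "dy": 0.041, "dz": -0.1, "twist": 0},
    {"gripper": 1, "dx": 0.004, "dy": 0.041, "dz": -0.25, "twist": 0},
    {"gripper": 1, "dx": 0.004, "dy": 0.041, "dz": -0.38, "twist": 0},
    {"gripper": 1, "dx": 0.004, "dy": 0.041, "dz": -0.38, "twist": 0},
    {"gripper": 1, "dx": 0.004, "dy": 0.041, "dz": -0.38, "twist": 0}
  ]
}}

```text
time: 4.75
ee_pos: [0.534, -0.0256, 0.0169]
ee_rot: [-0.002, 0.966, 0.258, 0.002]
wrist_force: [-0.6, 0.4, 0.6]
gripper_width: 0.0857
```

Request:
{"fn": "apply_moves", "kwargs": {
  "motion": [
    {"gripper": -1, "dx": 0, "dy": 0, "dz": 0, "twist": 0},
    {"gripper": -1, "dx": 0, "dy": 0, "dz": 0, "twist": 0},
    {"gripper": -1, "dx": 0, "dy": 0, "dz": 0, "twist": 0},
    {"gripper": -1, "dx": 0, "dy": 0, "dz": 0, "twist": 0},
    {"gripper": -1, "dx": 0, "dy": 0, "dz": 0, "twist": 0},
    {"gripper": -1, "dx": 0, "dy": 0, "dz": 0, "twist": 0},
    {"gripper": -1, "dx": 0, "dy": 0, "dz": 0, "twist": 0},
    {"gripper": -1, "dx": 0, "dy": 0, "dz": 0, "twist": 0}
  ]
}}

```text
time: 5.42
ee_pos: [0.5345, -0.0257, 0.0184]
ee_rot: [-0.002, 0.966, 0.258, 0.003]
wrist_force: [-2.4, -0.3, 13.5]
gripper_width: 0.0442
```

Request:
{"fn": "apply_moves", "kwargs": {
  "motion": [
    {"gripper": -1, "dx": 0, "dy": 0, "dz": 0.3, "twist": 0},
    {"gripper": -1, "dx": 0, "dy": 0, "dz": 0.6, "twist": 0},
    {"gripper": -1, "dx": 0, "dy": 0, "dz": 0.8, "twist": 0},
    {"gripper": -1, "dx": 0, "dy": 0, "dz": 1, "twist": 0},
    {"gripper": -1, "dx": 0, "dy": 0, "dz": 1, "twist": 0}
  ]
}}

```text
time: 5.83
ee_pos: [0.537, -0.0259, 0.1745]
ee_rot: [-0.001, 0.966, 0.258, 0.007]
wrist_force: [0.1, 0.1, -0.3]
gripper_width: 0.0444
```

Request:
{"fn": "apply_moves", "kwargs": {
  "motion": [
    {"gripper": -1, "dx": -0.2, "dy": -0.25, "dz": 0.1, "twist": -0.02},
    {"gripper": -1, "dx": -0.3, "dy": -0.5, "dz": 0.1, "twist": -0.04},
    {"gripper": -1, "dx": -0.4, "dy": -0.75, "dz": 0.1, "twist": -0.047},
    {"gripper": -1, "dx": -0.5, "dy": -1, "dz": 0.1, "twist": -0.047},
    {"gripper": -1, "dx": -0.5, "dy": -1, "dz": 0.1, "twist": -0.047},
    {"gripper": -1, "dx": -0.5, "dy": -1, "dz": 0.1, "twist": -0.047}
  ]
}}

```text
time: 6.33
ee_pos: [0.4603, -0.1789, 0.1898]
ee_rot: [0.001, 0.994, 0.11, 0.007]
wrist_force: [0.4, -0.5, 0.0]
gripper_width: 0.0439
```

Request:
{"fn": "apply_moves", "kwargs": {
  "motion": [
    {"gripper": -1, "dx": 0, "dy": -0.2, "dz": 0.05, "twist": 0},
    {"gripper": -1, "dx": 0, "dy": -0.5, "dz": 0.05, "twist": 0},
    {"gripper": -1, "dx": 0, "dy": -0.5, "dz": 0.05, "twist": 0},
    {"gripper": -1, "dx": 0, "dy": -0.5, "dz": 0.05, "twist": 0},
    {"gripper": -1, "dx": 0, "dy": -0.5, "dz": 0.05, "twist": 0}
  ]
}}

```text
time: 6.75
ee_pos: [0.4607, -0.2526, 0.1969]
ee_rot: [0.0, 0.994, 0.111, 0.007]
wrist_force: [-0.0, 0.1, -0.1]
gripper_width: 0.0438
```

Run:
```python
from h import *
s=observe(); print(s["time"],s["ee_pos"].round(4),s["wrist_force"].round(1),s["gripper_width"]); T=rot(s["ee_rot"]); print("tool y yaw",np.degrees(np.arctan2(T[1,1],T[0,1])),"tilt",T[:,2].round(3))
c=cam("wrist","w4.png"); np.save("w4.npy",dict(c),allow_pickle=True)
for q in ["rest_head","rest","coupon","mark"]:
    m=mark_of("wrist",q); print(q,[(np.round(k["position"],1),round(k["confidence"],2)) for k in m[:2]])
    if m: print(atz(c,m[0]["position"],{"rest_head":.08,"rest":0,"coupon":.16,"mark":.17}[q]).round(4))
cv2.imwrite("pics/w4b.png",cv2.resize(c["im"][40:340,100:500,::-1],None,fx=2,fy=2,interpolation=cv2.INTER_CUBIC))
```

```text
6.75 [ 0.4607 -0.2526  0.1969] [-0.   0.1 -0.1] 0.04384878453917099
tool y yaw -77.29483235313782 tilt [ 0.014  0.001 -1.   ]
rest_head [(array([318.7, 126.7]), 0.92)]
[ 0.5338 -0.2641  0.08  ]
rest [(array([310.9, 122. ]), 0.61)]
[ 0.5346 -0.2648  0.    ]
coupon [(array([283.3, 273.2]), 0.84)]
[ 0.4509 -0.2553  0.16  ]
mark [(array([285.5, 262.6]), 0.86)]
[ 0.4628 -0.2538  0.17  ]
```

View pics/w4b.png

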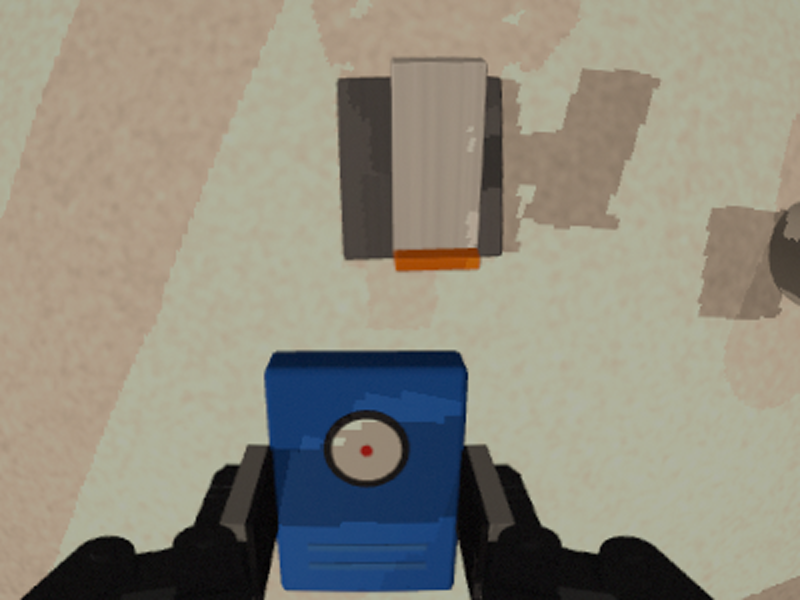

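Run:
```python
from h import *
from scipy.optimize import least_squares
c=np.load("w4.npy",allow_pickle=True).item()
px=np.array([[391,60],[487,60],[480,249],[393,249]])/2+[100,40]
M=np.array([[44,17,0],[44,-17,0],[-32,-17,0],[-32,17,0]])/1000
def P(v,m): 
    A=R.from_euler("ZY",[v[3],-np.radians(20)]).as_matrix(); return m@A.T+v[:3]
def res(v): return np.concatenate([proj(c,p)-q for p,q in zip(P(v,M),px)])
s=least_squares(res,[.534,-.264,.08,.2]); print("free z",s.x[:3].round(4),np.degrees(s.x[3]),s.fun.round(1))
s2=least_squares(lambda v:res([v[0],v[1],.08,v[2]]),[.534,-.264,.2]); print("z=.08",s2.x[:2].round(4),np.degrees(s2.x[2]),s2.fun.round(1))
for z in (.01,):
    q=[atz(c,np.array(p)/2+[100,40],z) for p in([338,80],[345,259],[502,255],[502,80])]
    print(np.round(q,4)); 
    for i,j in((1,0),(2,3)): d=q[j]-q[i]; print(np.degrees(np.arctan2(d[1],d[0])),np.linalg.norm(d))
    print("plate c",np.mean(q,0).round(4))
# mark, coupon at true height
print("mark",atz(c,[285.5,262.6],.1925).round(4))
for p in([272,352],[460,352]): print(atz(c,np.array(p)/2+[100,40],.1925).round(4))
```

```text
free z [ 0.5336 -0.264   0.0838] 14.794995671778159 [-0.4  0.1  0.6 -0.  -0.6 -0.6  0.3  0.5]
z=.08 [ 0.5337 -0.2644] 14.769863687913963 [ 0.   0.8  0.2  0.6 -0.9 -1.3  0.6 -0.3]
[[ 0.5658 -0.2157  0.01  ]
 [ 0.4807 -0.2379  0.01  ]
 [ 0.5005 -0.3138  0.01  ]
 [ 0.5848 -0.2923  0.01  ]]
14.620515964879582 0.08794731340344955
14.271611587552748 0.08707685654197292
plate c [ 0.5329 -0.2649  0.01  ]
mark [ 0.4739 -0.2511  0.1925]
[ 0.4912 -0.2249  0.1925]
[ 0.5002 -0.2651  0.1925]
```

Request:
{"fn": "apply_moves", "kwargs": {
  "motion": [
    {"gripper": -1, "dx": 0.25, "dy": -0.04, "dz": 0, "twist": 0.005},
    {"gripper": -1, "dx": 0.487, "dy": -0.076, "dz": -0.1, "twist": 0.005},
    {"gripper": -1, "dx": 0.487, "dy": -0.076, "dz": -0.3, "twist": 0.005},
    {"gripper": -1, "dx": 0.487, "dy": -0.076, "dz": -0.41, "twist": 0.005},
    {"gripper": -1, "dx": 0.487, "dy": -0.076, "dz": -0.41, "twist": 0.005},
    {"gripper": -1, "dx": 0.487, "dy": -0.076, "dz": -0.41, "twist": 0.005}
  ]
}}

```text
time: 7.5
ee_pos: [0.5333, -0.2629, 0.1351]
ee_rot: [-0.0, 0.992, 0.128, 0.006]
wrist_force: [0.9, -0.9, -0.6]
gripper_width: 0.0439
```

Run:
```python
from h import *
s=observe(); print(s["time"],s["ee_pos"].round(4),s["wrist_force"].round(1),s["gripper_width"]); T=rot(s["ee_rot"]); print("tool y yaw",np.degrees(np.arctan2(T[1,1],T[0,1])),"tilt",T[:,2].round(3))
```

```text
7.5 [ 0.5333 -0.2629  0.1351] [ 0.9 -0.9 -0.6] 0.04393683179596877
tool y yaw -75.34273347724312 tilt [ 0.012  0.002 -1.   ]
```

Request:
{"fn": "apply_moves", "kwargs": {
  "motion": [
    {"gripper": -1, "dx": 0, "dy": -0.006, "dz": -0.08, "twist": 0},
    {"gripper": -1, "dx": 0, "dy": -0.006, "dz": -0.14, "twist": 0},
    {"gripper": -1, "dx": 0, "dy": -0.006, "dz": -0.155, "twist": 0},
    {"gripper": -1, "dx": 0, "dy": -0.006, "dz": -0.17, "twist": 0},
    {"gripper": -1, "dx": 0, "dy": -0.006, "dz": -0.185, "twist": 0},
    {"gripper": -1, "dx": 0, "dy": -0.006, "dz": -0.2, "twist": 0},
    {"gripper": -1, "dx": 0, "dy": -0.006, "dz": -0.2, "twist": 0}
  ]
}}

```text
time: 8.08
ee_pos: [0.5322, -0.264, 0.1062]
ee_rot: [-0.0, 0.992, 0.127, 0.006]
wrist_force: [-6.9, 1.4, 13.7]
gripper_width: 0.0439
```

Request:
{"fn": "apply_moves", "kwargs": {
  "motion": [
    {"gripper": -1, "dx": 0, "dy": 0, "dz": -0.015, "twist": 0},
    {"gripper": -1, "dx": 0, "dy": 0, "dz": -0.03, "twist": 0},
    {"gripper": -1, "dx": 0, "dy": 0, "dz": -0.04, "twist": 0},
    {"gripper": -1, "dx": 0, "dy": 0, "dz": -0.04, "twist": 0}
  ]
}}

```text
time: 8.42
ee_pos: [0.531, -0.2642, 0.1016]
ee_rot: [0.0, 0.992, 0.127, 0.005]
wrist_force: [-7.7, 1.9, 16.5]
gripper_width: 0.0441
```

Run:
```python
from h import *
s=observe(); print(s["time"],s["ee_pos"].round(4),s["wrist_force"].round(1))
c=cam("wrist"); cv2.imwrite("pics/w5.png",cv2.resize(c["im"][130:400,100:480,::-1],None,fx=2,fy=2,interpolation=cv2.INTER_CUBIC))
c=cam("side"); cv2.imwrite("pics/s5.png",cv2.resize(c["im"][110:210,230:380,::-1],None,fx=5,fy=5,interpolation=cv2.INTER_CUBIC))
```

```text
8.4167 [ 0.531  -0.2642  0.1016] [-7.7  1.9 16.5]
```

View pics/w5.png

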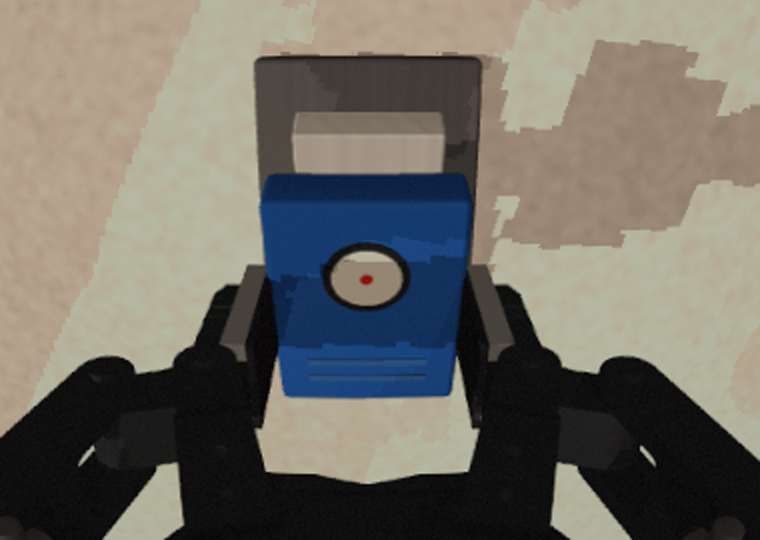

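Request:
{"fn": "apply_moves", "kwargs": {
  "motion": [
    {"gripper": -1, "dx": -0.005, "dy": 0, "dz": -0.02, "twist": 0},
    {"gripper": -1, "dx": -0.01, "dy": -0.003, "dz": -0.035, "twist": 0},
    {"gripper": -1, "dx": -0.015, "dy": -0.004, "dz": -0.05, "twist": 0},
    {"gripper": -1, "dx": -0.015, "dy": -0.004, "dz": -0.05, "twist": 0}
  ]
}}

```text
time: 8.85
ee_pos: [0.5293, -0.2648, 0.0961]
ee_rot: [0.0, 0.992, 0.127, 0.006]
wrist_force: [-4.2, 3.4, 17.7]
gripper_width: 0.044
```

```bash
cat >> h.py <<'E'
O=np.array([.5337,-.2642,.08]); YAW=np.radians(14.6)
HR=R.from_euler("ZY",[YAW,-np.radians(20)]).as_matrix()
def head(p): return O+HR@(np.asarray(p,float)/1000)
def chk(c):
    m=mark_of("wrist","mark")[0]["position"]; print("mark",np.round(m,1),"expected",proj(c,head([12,0,14])).round(1), "x'+5:",proj(c,head([17,0,14])).round(1))
    t=trace("wrist","coupon")[0]["pixels"].astype(np.uint8); k,_=cv2.findContours(t,0,1); k=max(k,key=cv2.contourArea)
    print("quad",cv2.approxPolyDP(k,5,True)[:,0].tolist())
    print("exp top",[proj(c,head(p)).round(0).astype(int).tolist() for p in([32,23,14],[-32,23,14],[-32,-23,14],[32,-23,14])],"bottom uphill",[proj(c,head(p)).round(0).astype(int).tolist() for p in([32,23,0],[32,-23,0])])
E
python3 - <<'E'
from h import *
c=cam("wrist"); chk(c); s=observe(); print(s["wrist_force"].round(1))
c=cam("side"); cv2.imwrite("pics/s5.png",cv2.resize(c["im"][130:200,270:350,::-1],None,fx=8,fy=8,interpolation=cv2.INTER_CUBIC))
E
```

```text
mark [283.6 272. ] expected [283.5 272.9] x'+5: [283.5 265.4]
quad [[231, 219], [227, 240], [242, 320], [324, 320], [338, 237], [334, 219]]
exp top [[227, 240], [242, 325], [325, 324], [340, 240]] bottom uphill [[231, 219], [336, 218]]
[-3.8  3.7 16.8]
```

View pics/s5.png

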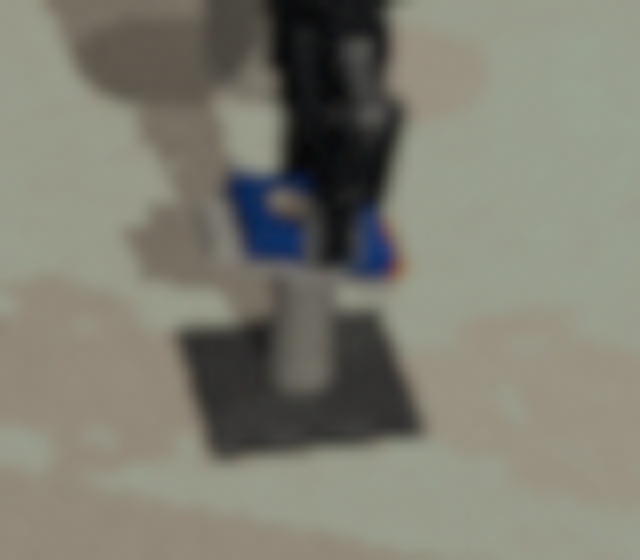

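Request:
{"fn": "apply_moves", "kwargs": {
  "motion": [
    {"gripper": -1, "dx": -0.015, "dy": -0.004, "dz": -0.008, "twist": 0},
    {"gripper": -1, "dx": -0.015, "dy": -0.004, "dz": -0.008, "twist": 0},
    {"gripper": 1, "dx": -0.01, "dy": -0.003, "dz": 0, "twist": 0},
    {"gripper": 1, "dx": -0.01, "dy": -0.003, "dz": 0, "twist": 0},
    {"gripper": 1, "dx": -0.01, "dy": -0.003, "dz": 0, "twist": 0},
    {"gripper": 1, "dx": -0.01, "dy": -0.003, "dz": 0, "twist": 0},
    {"gripper": 1, "dx": -0.01, "dy": -0.003, "dz": 0, "twist": 0}
  ]
}}

```text
time: 9.63
ee_pos: [0.5276, -0.2653, 0.0959]
ee_rot: [0.0, 0.992, 0.127, 0.006]
wrist_force: [0.8, 0.4, -0.8]
gripper_width: 0.0856
```

Request:
{"fn": "apply_moves", "kwargs": {
  "motion": [
    {"gripper": 1, "dx": 0, "dy": 0, "dz": 0.05, "twist": 0},
    {"gripper": 1, "dx": 0, "dy": 0, "dz": 0.2, "twist": 0},
    {"gripper": 1, "dx": 0, "dy": 0, "dz": 0.4, "twist": 0},
    {"gripper": 1, "dx": 0, "dy": 0, "dz": 0.4, "twist": 0}
  ]
}}

```text
time: 9.97
ee_pos: [0.5295, -0.2662, 0.1606]
ee_rot: [0.002, 0.992, 0.127, 0.008]
wrist_force: [0.8, -0.5, -0.5]
gripper_width: 0.0854
```

Run:
```python
from h import *
s=observe(); print(s["time"],s["ee_pos"].round(4),s["wrist_force"].round(1),s["gripper_width"])
c=cam("wrist"); chk(c)
cv2.imwrite("pics/w6.png",cv2.resize(c["im"][130:400,100:480,::-1],None,fx=2,fy=2,interpolation=cv2.INTER_CUBIC))
```

```text
9.9667 [ 0.5295 -0.2662  0.1606] [ 0.8 -0.5 -0.5] 0.08538075294927605
mark [280.  228.8] expected [280.6 223.6] x'+5: [280.6 217.5]
quad [[247, 187], [250, 266], [311, 267], [315, 187]]
exp top [[242, 198], [249, 270], [313, 270], [319, 198]] bottom uphill [[244, 185], [317, 185]]
```

View pics/w6.png

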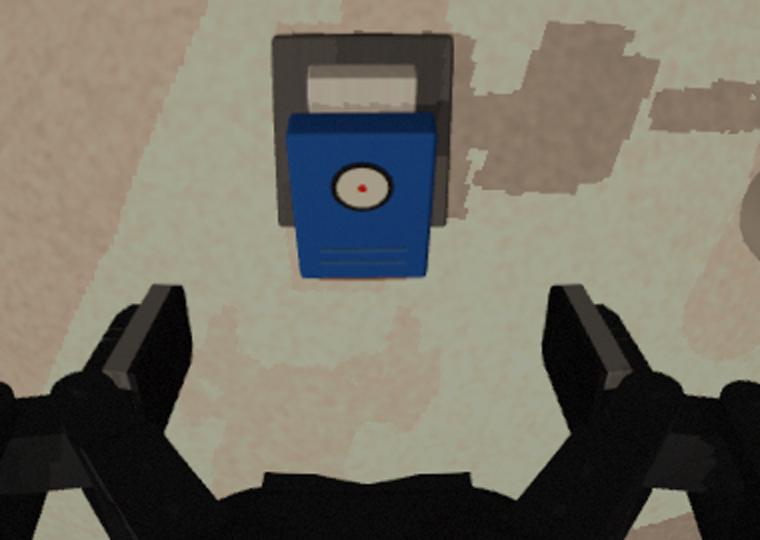

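Request:
{"fn": "apply_moves", "kwargs": {
  "motion": [
    {"gripper": 1, "dx": 0, "dy": 0.2, "dz": 0.25, "twist": 0},
    {"gripper": 1, "dx": 0, "dy": 0.4, "dz": 0.5, "twist": 0},
    {"gripper": 1, "dx": -0.1, "dy": 0.7, "dz": 0.7, "twist": 0},
    {"gripper": 1, "dx": -0.2, "dy": 1, "dz": 0.8, "twist": 0},
    {"gripper": 1, "dx": -0.2, "dy": 1, "dz": 0.8, "twist": 0}
  ]
}}

```text
time: 10.53
ee_pos: [0.4967, -0.1131, 0.2768]
ee_rot: [0.0, 0.992, 0.127, 0.006]
wrist_force: [0.5, 0.6, 0.3]
gripper_width: 0.0855
```

Request:
{"fn": "apply_moves", "kwargs": {
  "motion": [
    {"gripper": 1, "dx": -0.1, "dy": 0.33, "dz": 0, "twist": 0},
    {"gripper": 1, "dx": -0.2, "dy": 0.66, "dz": 0, "twist": 0},
    {"gripper": 1, "dx": -0.2, "dy": 1, "dz": 0, "twist": 0},
    {"gripper": 1, "dx": -0.2, "dy": 1, "dz": 0, "twist": 0}
  ]
}}

```text
time: 10.87
ee_pos: [0.4651, 0.0397, 0.2763]
ee_rot: [0.0, 0.992, 0.128, 0.005]
wrist_force: [0.3, -0.1, -0.1]
gripper_width: 0.0852
```

Request:
{"fn": "apply_moves", "kwargs": {
  "motion": [
    {"gripper": 1, "dx": 0, "dy": 0.33, "dz": 0, "twist": 0},
    {"gripper": 1, "dx": 0, "dy": 0.66, "dz": 0, "twist": 0},
    {"gripper": 1, "dx": 0, "dy": 1, "dz": 0, "twist": 0},
    {"gripper": 1, "dx": 0, "dy": 1, "dz": 0, "twist": 0}
  ]
}}

```text
time: 11.2
ee_pos: [0.464, 0.1937, 0.2755]
ee_rot: [-0.0, 0.992, 0.13, 0.005]
wrist_force: [1.2, -0.7, -0.3]
gripper_width: 0.0854
```

Request:
{"fn": "apply_moves", "kwargs": {
  "motion": [
    {"gripper": 1, "dx": 0, "dy": 0.4, "dz": 0, "twist": 0},
    {"gripper": 1, "dx": 0, "dy": 0.4, "dz": 0, "twist": 0},
    {"gripper": 1, "dx": 0, "dy": 0.4, "dz": 0, "twist": 0}
  ]
}}

```text
time: 11.45
ee_pos: [0.4629, 0.2594, 0.2744]
ee_rot: [-0.001, 0.991, 0.133, 0.004]
wrist_force: [1.4, 0.5, 0.5]
gripper_width: 0.0853
```

Run:
```python
from h import *
s=observe(); print(s["time"],s["ee_pos"].round(4)); T=rot(s["ee_rot"]); print("tool y yaw",np.degrees(np.arctan2(T[1,1],T[0,1])),"tilt",T[:,2].round(3))
c=cam("wrist","w7.png"); np.save("w7.npy",dict(c),allow_pickle=True)
for q in ["gauge","gauge_stand"]:
    m=mark_of("wrist",q); print(q,[(np.round(k["position"],1),round(k["confidence"],2)) for k in m[:2]])
    if m: print(atz(c,m[0]["position"],{"gauge":.018,"gauge_stand":0}[q]).round(4))
```

```text
11.45 [0.4629 0.2594 0.2744]
tool y yaw -74.72025626457696 tilt [ 0.008  0.004 -1.   ]
gauge [(array([296.5, 114.9]), 0.84)]
[0.5384 0.2642 0.018 ]
gauge_stand [(array([291.8, 115. ]), 0.8)]
[0.5366 0.269  0.    ]
```

View pics/w7.png

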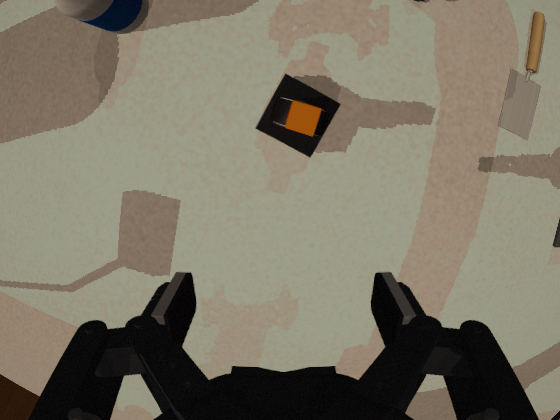

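Run:
```python
from h import *
c=np.load("w7.npy",allow_pickle=True).item()
hsv=cv2.cvtColor(c["im"],cv2.COLOR_RGB2HSV); m=cv2.inRange(hsv,(5,150,60),(22,255,255)); m[200:]=0; m[:,400:]=0
k,_=cv2.findContours(m,0,1); k=max(k,key=cv2.contourArea)
print("quad",cv2.approxPolyDP(k,3,True)[:,0].tolist(),cv2.contourArea(k))
W=np.array([atz(c,p,.142)[:2] for p in k[:,0]])*1000
print(cv2.minAreaRect(W.astype(np.float32)))
cv2.imwrite("pics/w7b.png",cv2.resize(c["im"][60:170,240:360,::-1],None,fx=6,fy=6,interpolation=cv2.INTER_CUBIC))
for p in ([285,98],[277,123]): print(atz(c,p,.1))
```

```text
quad [[293, 100], [285, 127], [312, 136], [321, 109]] 883.5
((538.7146606445312, 264.2936706542969), (24.913881301879883, 24.274707794189453), 87.783935546875)
[0.55155654 0.28197751 0.1       ]
[0.52710371 0.28293824 0.1       ]
```

View pics/w7b.png

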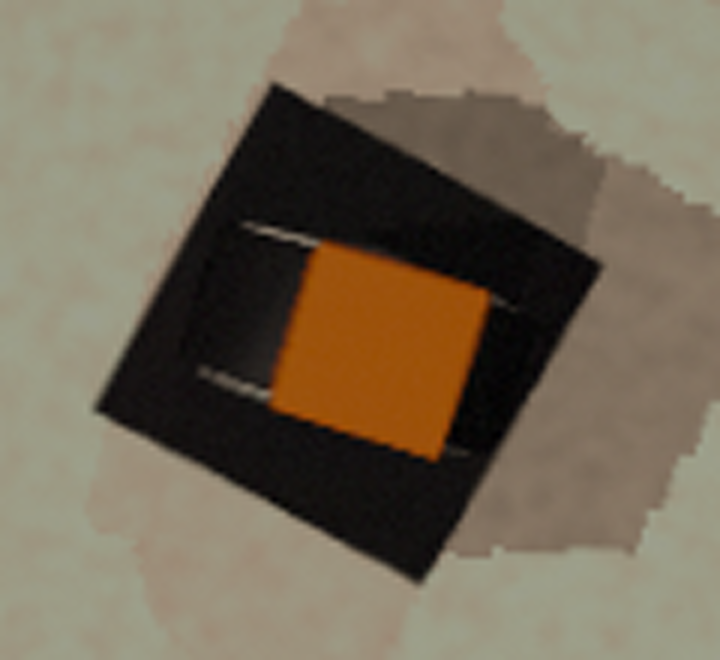

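Request:
{"fn": "apply_moves", "kwargs": {
  "motion": [
    {"gripper": 1, "dx": 0.25, "dy": 0.033, "dz": -0.15, "twist": -0.02},
    {"gripper": 1, "dx": 0.505, "dy": 0.033, "dz": -0.35, "twist": -0.04},
    {"gripper": 1, "dx": 0.505, "dy": 0.033, "dz": -0.55, "twist": -0.0486},
    {"gripper": 1, "dx": 0.505, "dy": 0.033, "dz": -0.55, "twist": -0.0486},
    {"gripper": 1, "dx": 0.505, "dy": 0.033, "dz": -0.55, "twist": -0.0486}
  ]
}}

```text
time: 12.02
ee_pos: [0.5385, 0.2554, 0.1901]
ee_rot: [0.002, 1.0, -0.023, 0.001]
wrist_force: [-0.2, 0.3, 1.3]
gripper_width: 0.0856
```

Run:
```python
from h import *
s=observe(); print(s["time"],s["ee_pos"].round(4)); T=rot(s["ee_rot"]); print("tool y yaw",np.degrees(np.arctan2(T[1,1],T[0,1])),"tilt",T[:,2].round(3))
c=cam("wrist","w8.png"); 
hsv=cv2.cvtColor(c["im"],cv2.COLOR_RGB2HSV); m=cv2.inRange(hsv,(5,150,60),(22,255,255)); m[:,400:]=0
k,_=cv2.findContours(m,0,1); k=max(k,key=cv2.contourArea)
print("quad",cv2.approxPolyDP(k,4,True)[:,0].tolist(),cv2.contourArea(k))
W=np.array([atz(c,p,.142)[:2] for p in k[:,0]])*1000
print(cv2.minAreaRect(W.astype(np.float32)))
```

```text
12.0167 [0.5385 0.2554 0.1901]
tool y yaw -92.65349993732448 tilt [ 0.003 -0.005 -1.   ]
quad [[286, 208], [253, 211], [248, 231], [251, 265], [288, 264]] 2109.0
((546.1109008789062, 263.60009765625), (23.612812042236328, 36.693077087402344), 87.66439819335938)
```

Request:
{"fn": "apply_moves", "kwargs": {
  "motion": [
    {"gripper": 1, "dx": 0.006, "dy": 0.057, "dz": -0.05, "twist": 0.001},
    {"gripper": 1, "dx": 0.006, "dy": 0.057, "dz": -0.2, "twist": 0.001},
    {"gripper": 1, "dx": 0.006, "dy": 0.057, "dz": -0.4, "twist": 0.001},
    {"gripper": 1, "dx": 0.006, "dy": 0.057, "dz": -0.453, "twist": 0.001},
    {"gripper": 1, "dx": 0.006, "dy": 0.057, "dz": -0.453, "twist": 0.001},
    {"gripper": 1, "dx": 0.006, "dy": 0.057, "dz": -0.453, "twist": 0.001}
  ]
}}

```text
time: 12.57
ee_pos: [0.5398, 0.2653, 0.125]
ee_rot: [0.001, 1.0, -0.019, 0.003]
wrist_force: [0.3, 0.1, 1.1]
gripper_width: 0.0854
```

Request:
{"fn": "apply_moves", "kwargs": {
  "motion": [
    {"gripper": -1, "dx": 0, "dy": 0, "dz": 0, "twist": 0},
    {"gripper": -1, "dx": 0, "dy": 0, "dz": 0, "twist": 0},
    {"gripper": -1, "dx": 0, "dy": 0, "dz": 0, "twist": 0},
    {"gripper": -1, "dx": 0, "dy": 0, "dz": 0, "twist": 0},
    {"gripper": -1, "dx": 0, "dy": 0, "dz": 0, "twist": 0},
    {"gripper": -1, "dx": 0, "dy": 0, "dz": 0, "twist": 0},
    {"gripper": -1, "dx": 0, "dy": 0, "dz": 0, "twist": 0},
    {"gripper": -1, "dx": 0, "dy": 0, "dz": 0, "twist": 0},
    {"gripper": -1, "dx": 0, "dy": 0, "dz": 0, "twist": 0}
  ]
}}

```text
time: 13.32
ee_pos: [0.54, 0.2649, 0.1256]
ee_rot: [0.001, 1.0, -0.019, 0.003]
wrist_force: [-0.9, -1.9, 5.7]
gripper_width: 0.0235
```

Request:
{"fn": "apply_moves", "kwargs": {
  "motion": [
    {"gripper": -1, "dx": 0, "dy": 0, "dz": 0.04, "twist": 0},
    {"gripper": -1, "dx": 0, "dy": 0, "dz": 0.08, "twist": 0},
    {"gripper": -1, "dx": 0, "dy": 0, "dz": 0.08, "twist": 0},
    {"gripper": -1, "dx": 0, "dy": 0, "dz": 0.08, "twist": 0}
  ]
}}

```text
time: 13.65
ee_pos: [0.5402, 0.2651, 0.1381]
ee_rot: [0.001, 1.0, -0.019, 0.003]
wrist_force: [0.6, 0.4, -2.8]
gripper_width: 0.0233
```

Request:
{"fn": "apply_moves", "kwargs": {
  "motion": [
    {"gripper": -1, "dx": -0.03, "dy": 0.001, "dz": 0, "twist": 0},
    {"gripper": -1, "dx": -0.067, "dy": 0.003, "dz": -0.003, "twist": 0},
    {"gripper": -1, "dx": -0.096, "dy": 0.004, "dz": -0.006, "twist": 0},
    {"gripper": -1, "dx": -0.125, "dy": 0.005, "dz": -0.01, "twist": 0},
    {"gripper": -1, "dx": -0.125, "dy": 0.005, "dz": -0.01, "twist": 0}
  ]
}}

```text
time: 14.07
ee_pos: [0.5228, 0.2657, 0.1373]
ee_rot: [0.001, 1.0, -0.019, 0.005]
wrist_force: [6.2, -1.7, 0.3]
gripper_width: 0.0233
```

Run:
```python
from h import *
s=observe(); print(s["time"],s["ee_pos"].round(4),s["wrist_force"].round(1),s["wrist_torque"].round(2),s["gripper_width"]); T=rot(s["ee_rot"]); print("tool y yaw",np.degrees(np.arctan2(T[1,1],T[0,1])),"tilt",T[:,2].round(3))
```

```text
14.0667 [0.5228 0.2657 0.1373] [ 6.2 -1.7  0.3] [-0.63 -1.65 -0.06] 0.023335511742228063
tool y yaw -92.23022431596937 tilt [ 0.011 -0.002 -1.   ]
```

Request:
{"fn": "apply_moves", "kwargs": {
  "motion": [
    {"gripper": -1, "dx": -0.03, "dy": 0.001, "dz": -0.005, "twist": 0},
    {"gripper": -1, "dx": -0.06, "dy": 0.002, "dz": -0.012, "twist": 0},
    {"gripper": -1, "dx": -0.09, "dy": 0.003, "dz": -0.022, "twist": 0},
    {"gripper": -1, "dx": -0.121, "dy": 0.005, "dz": -0.035, "twist": 0},
    {"gripper": -1, "dx": -0.121, "dy": 0.005, "dz": -0.035, "twist": 0},
    {"gripper": -1, "dx": -0.121, "dy": 0.005, "dz": -0.035, "twist": 0}
  ]
}}

```text
time: 14.57
ee_pos: [0.5058, 0.2664, 0.1326]
ee_rot: [0.0, 1.0, -0.02, 0.007]
wrist_force: [4.5, -2.5, 2.3]
gripper_width: 0.0231
```

Run:
```python
from h import *
s=observe(); print(s["time"],s["ee_pos"].round(4),s["wrist_force"].round(1),s["gripper_width"]); T=rot(s["ee_rot"]); print("tool y yaw",np.degrees(np.arctan2(T[1,1],T[0,1])),"tilt",T[:,2].round(3))
```

```text
14.5667 [0.5058 0.2664 0.1326] [ 4.5 -2.5  2.3] 0.02313098868248333
tool y yaw -92.25079405179584 tilt [ 0.013 -0.001 -1.   ]
```

Request:
{"fn": "apply_moves", "kwargs": {
  "motion": [
    {"gripper": -1, "dx": -0.02, "dy": 0.001, "dz": 0.07, "twist": 0},
    {"gripper": -1, "dx": -0.046, "dy": 0.002, "dz": 0.14, "twist": 0},
    {"gripper": -1, "dx": -0.071, "dy": 0.003, "dz": 0.21, "twist": 0},
    {"gripper": -1, "dx": -0.097, "dy": 0.004, "dz": 0.28, "twist": 0},
    {"gripper": -1, "dx": -0.14, "dy": 0.005, "dz": 0.4, "twist": 0},
    {"gripper": -1, "dx": -0.2, "dy": 0.005, "dz": 0.7, "twist": 0},
    {"gripper": -1, "dx": -0.2, "dy": 0.005, "dz": 0.7, "twist": 0},
    {"gripper": -1, "dx": -0.2, "dy": 0.005, "dz": 0.7, "twist": 0}
  ]
}}

```text
time: 15.23
ee_pos: [0.4757, 0.268, 0.2406]
ee_rot: [-0.001, 1.0, -0.019, 0.008]
wrist_force: [-0.4, 0.3, -2.4]
gripper_width: 0.0232
```

Run:
```python
from h import *
s=observe(); print(s["time"],s["ee_pos"].round(4),s["wrist_force"].round(1),s["gripper_width"]); T=rot(s["ee_rot"]); print("tool y yaw",np.degrees(np.arctan2(T[1,1],T[0,1])),"tilt",T[:,2].round(3))
E0=np.array(s["ee_pos"]); g=E0-T[:,2]*.005
def pred(th,G=111):
    a=np.radians(th); x=T[:,0]; ax=-np.sin(a)*x-np.cos(a)*T[:,2]   # gauge axis (up)
    return lambda z: g+ax*(z-G)/1000
for n in("wrist","side"):
    c=cam(n,n+"9.png")
    for q,z in(("gauge",0),("gauge_tip",-12)):
        m=mark_of(n,q); print(n,q,[(np.round(k["position"],1),round(k["confidence"],2)) for k in m[:2]],"pred",{th:proj(c,pred(th)(z)).round(1).tolist() for th in(0,15,18,20,22)})
    np.save(n+"9.npy",c,allow_pickle=True)
    t=trace(n,"gauge"); print(t[0]["confidence"] if t else None)
w=np.load("wrist9.npy",allow_pickle=True).item()["im"]; d=np.load("side9.npy",allow_pickle=True).item()["im"]
p=proj(np.load("side9.npy",allow_pickle=True).item(),g).astype(int); print(p)
a=cv2.resize(w[150:410,180:380,::-1],(400,520)); b=cv2.resize(d[p[1]-30:p[1]+60,p[0]-33:p[0]+33,::-1],(380,518),interpolation=cv2.INTER_CUBIC)
cv2.imwrite("pics/g9.png",np.hstack([a[:518],b]))
```

```text
15.2333 [0.4757 0.268  0.2406] [-0.4  0.3 -2.4] 0.023211990746236023
tool y yaw -92.19757935318015 tilt [ 0.017  0.002 -1.   ]
wrist gauge [(array([281.1, 176.1]), 0.95)] pred {0: [283.0, 216.2], 15: [283.0, 180.7], 18: [283.0, 173.7], 20: [283.0, 169.0], 22: [283.0, 164.4]}
wrist gauge_tip [] pred {0: [283.0, 211.2], 15: [283.0, 173.2], 18: [283.0, 165.7], 20: [283.0, 160.7], 22: [283.0, 155.7]}
0.84
side gauge [(array([314.7, 288.1]), 0.85)] pred {0: [328.0, 289.8], 15: [314.8, 287.4], 18: [312.3, 286.7], 20: [310.6, 286.1], 22: [309.0, 285.6]}
side gauge_tip [] pred {0: [327.4, 293.0], 15: [313.0, 290.3], 18: [310.2, 289.5], 20: [308.4, 288.9], 22: [306.6, 288.3]}
0.71
[333 257]
```

```bash
cat >> h.py <<'E'
def cyl(r,z0,z1,n=40):
    a=np.linspace(0,2*np.pi,n); return np.vstack([np.c_[r*np.cos(a),r*np.sin(a),np.full(n,z)] for z in(z0,z1)])
def disc(n=60):
    a=np.linspace(0,2*np.pi,n); return np.vstack([np.c_[np.full(n,x),28*np.cos(a),56+28*np.sin(a)] for x in(-12,12)])
PARTS=[cyl(9,0,22),cyl(17,22,30),disc()]
def gframe(s,th,G,sx):
    T=rot(s["ee_rot"]); g=np.array(s["ee_pos"])-T[:,2]*.005; a=np.radians(th)
    ax=-np.sin(a)*T[:,0]-np.cos(a)*T[:,2]; x=np.cos(a)*T[:,0]-np.sin(a)*T[:,2]; A=np.c_[x,np.cross(ax,x),ax]
    return lambda p: g+A@((np.asarray(p,float)-[sx,0,G])/1000), A
def sil(c,F):
    m=np.zeros((420,560),np.uint8)
    for P in PARTS: cv2.fillConvexPoly(m,cv2.convexHull(np.array([proj(c,F(p)) for p in P]).round().astype(np.int32)),1)
    return m>0
def fit(c,t,s):
    from scipy.optimize import minimize
    def E(v):
        m=sil(c,gframe(s,*v)[0]); ok=np.zeros_like(m); y=np.where(m)[0]; ok[:int(y.min()+.75*(y.max()-y.min()))]=1
        return np.sum((m^t)&ok)
    best=min(((E((th,G,sx)),th,G,sx) for th in np.arange(10,26,1) for G in(107,110,113,116) for sx in(-3,0,3)))
    r=minimize(E,best[1:],method="Nelder-Mead",options=dict(initial_simplex=np.array(best[1:])+np.array([[0,0,0],[1.5,0,0],[0,2,0],[0,0,2]])))
    return r.x,r.fun,E
E
python3 - <<'E'
from h import *
s=observe()
for n in("wrist","side"):
    c=np.load(n+"9.npy",allow_pickle=True).item(); t=trace(n,"gauge")[0]["pixels"]; y,x=np.where(t); print(n,x.min(),x.max(),y.min(),y.max(),t.sum())
    x,f,E=fit(c,t,s); print(x.round(2),f)
    if n=="wrist":
        print([(th,E((th,x[1],x[2])),E((th,112,0))) for th in range(14,24)])
        w=c["im"].copy(); m=sil(c,gframe(s,*x)[0]).astype(np.uint8); k,_=cv2.findContours(m,0,1); cv2.drawContours(w,k,-1,(0,255,0),1); k,_=cv2.findContours(t.astype(np.uint8),0,1); cv2.drawContours(w,k,-1,(255,0,255),1)
        cv2.imwrite("pics/g9.png",cv2.resize(w[120:340,180:380,::-1],None,fx=2.7,fy=2.7,interpolation=cv2.INTER_CUBIC))
E
```

```text
wrist 235 332 165 331 11111
[ 18.18 113.32   3.97] 241.0
[(14, np.int64(960), np.int64(523)), (15, np.int64(777), np.int64(373)), (16, np.int64(601), np.int64(269)), (17, np.int64(390), np.int64(331)), (18, np.int64(267), np.int64(512)), (19, np.int64(301), np.int64(699)), (20, np.int64(453), np.int64(891)), (21, np.int64(620), np.int64(1070)), (22, np.int64(817), np.int64(1262)), (23, np.int64(1024), np.int64(1446))]
side 310 332 254 290 488
[ 12.98 118.01  -3.77] 104.0
```

View pics/g9.png

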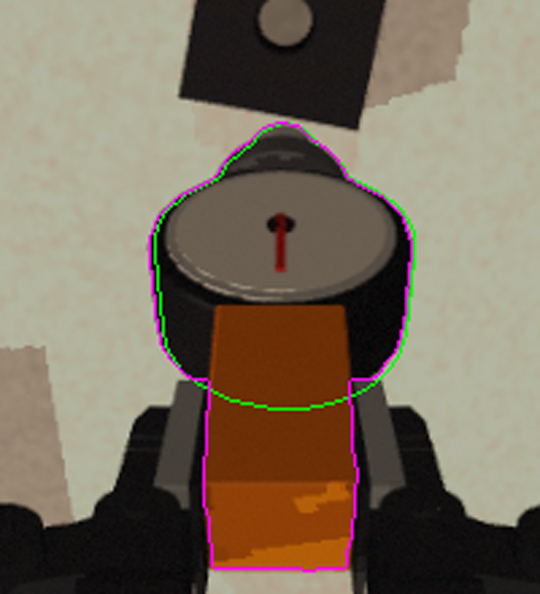

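Run:
```python
from h import *
from scipy.optimize import least_squares
s=observe(); c=np.load("wrist9.npy",allow_pickle=True).item(); T=rot(s["ee_rot"])
print("tool",T.round(4).tolist())
M=[[12,12,81.3],[12,-12,81.3],[12,12,124],[12,-12,124],[-12,12,124],[-12,-12,124]]
Q=[[216,307],[345,307],[206,482],[357,482],[213,568],[350,568]]
Q2=[[281,170],[281,300],[165,237],[397,237]]
Px=lambda q:(np.array(q)+.5)/2.7-.5+[180,120]
def F(v):
    th,G,sx,sy,yw,r=v; f,A=gframe(s,th,G,0); B=R.from_euler("z",yw,degrees=True).as_matrix()
    g=np.array(s["ee_pos"])-T[:,2]*.005
    return lambda p: g+A@((B@np.asarray(p,float)-[sx,sy,G])/1000)
def res(v,face=True):
    f=F(v); r=[proj(c,f(m))-q for m,q in zip(M,Px(Q))]
    R_=v[5]
    if face: r+=[proj(c,f(m))-q for m,q in zip([[12,0,56-R_],[12,0,56+R_],[12,R_,56],[12,-R_,56]],Px(Q2))]
    return np.concatenate(r)
# tool-y sign: gauge y = ax x x ; check left/right
for fl in(True,False):
    for sgn in (1,-1):
        if sgn<0: M=[[a,-b,z] for a,b,z in M]
        o=least_squares(res,[17,112,0,0,0,25],kwargs=dict(face=fl)); 
        J=o.jac[:,:5+fl]; cov=np.linalg.pinv(J.T@J)*(o.fun@o.fun)/max(1,len(o.fun)-6)
        print(fl,sgn,o.x.round(2),"rms",np.sqrt(np.mean(o.fun**2)).round(2),"sd th",np.sqrt(cov[0,0]).round(2)); print(o.fun.round(1).tolist())
```

```text
tool [[0.9991, -0.0394, 0.0123], [-0.0393, -0.9992, -0.0018], [0.0124, 0.0013, -0.9999]]
True 1 [ 16.97 112.77   1.65  -0.49   0.36  24.65] rms 0.86 sd th 0.6
[0.8, 0.2, -0.3, 0.1, -1.3, -0.0, 0.4, -0.1, -0.3, -0.1, 0.0, -0.2, 0.3, 1.4, 0.1, 2.0, 0.6, -1.5, -0.2, -1.8]
True -1 [126.16 111.96  -3.31  -0.44 179.73  -6.9 ] rms 14.7 sd th 11.28
[-6.4, 11.6, 6.8, 11.5, 4.2, -12.0, -4.4, -12.0, 0.2, 1.8, -0.3, 1.7, -0.0, 36.0, -0.0, -37.1, 21.9, -0.6, -21.9, -0.7]
False 1 [100.2  103.09   6.77  -0.46 179.59  25.  ] rms 2.64 sd th 5.13
[-1.3, -0.9, 1.8, -1.0, 5.8, -0.1, -6.3, -0.2, 0.9, 1.2, -1.0, 1.1]
False -1 [ 17.25 112.97   1.9   -0.44   0.34  25.  ] rms 0.47 sd th 0.58
[0.9, 0.2, -0.2, 0.1, -1.1, 0.1, 0.5, 0.1, -0.1, -0.3, 0.1, -0.3]
```

Request:
{"fn": "apply_moves", "kwargs": {
  "motion": [
    {"gripper": -1, "dx": 0.04, "dy": -0.003, "dz": -0.18, "twist": 0},
    {"gripper": -1, "dx": 0.066, "dy": -0.005, "dz": -0.32, "twist": 0},
    {"gripper": -1, "dx": 0.066, "dy": -0.005, "dz": -0.32, "twist": 0},
    {"gripper": -1, "dx": 0.094, "dy": -0.006, "dz": -0.4, "twist": 0},
    {"gripper": -1, "dx": 0.123, "dy": -0.007, "dz": -0.48, "twist": 0},
    {"gripper": -1, "dx": 0.151, "dy": -0.008, "dz": -0.56, "twist": 0},
    {"gripper": -1, "dx": 0.179, "dy": -0.01, "dz": -0.64, "twist": 0},
    {"gripper": -1, "dx": 0.206, "dy": -0.011, "dz": -0.711, "twist": 0},
    {"gripper": -1, "dx": 0.206, "dy": -0.011, "dz": -0.711, "twist": 0}
  ]
}}

```text
time: 16.48
ee_pos: [0.5078, 0.2653, 0.1286]
ee_rot: [0.001, 1.0, -0.02, 0.006]
wrist_force: [3.4, -0.0, -2.6]
gripper_width: 0.0233
```

Request:
{"fn": "apply_moves", "kwargs": {
  "motion": [
    {"gripper": -1, "dx": -0.012, "dy": 0.003, "dz": 0.03, "twist": 0},
    {"gripper": -1, "dx": -0.022, "dy": 0.005, "dz": 0.025, "twist": 0},
    {"gripper": -1, "dx": -0.036, "dy": 0.005, "dz": 0.021, "twist": 0},
    {"gripper": -1, "dx": -0.049, "dy": 0.005, "dz": 0.016, "twist": 0},
    {"gripper": -1, "dx": -0.049, "dy": 0.005, "dz": 0.016, "twist": 0},
    {"gripper": -1, "dx": -0.049, "dy": 0.005, "dz": 0.016, "twist": 0}
  ]
}}

```text
time: 16.98
ee_pos: [0.5022, 0.266, 0.1324]
ee_rot: [0.0, 1.0, -0.02, 0.008]
wrist_force: [5.4, -1.9, -0.4]
gripper_width: 0.0231
```

Request:
{"fn": "apply_moves", "kwargs": {
  "motion": [
    {"gripper": -1, "dx": -0.02, "dy": 0.001, "dz": 0.07, "twist": 0},
    {"gripper": -1, "dx": -0.046, "dy": 0.002, "dz": 0.14, "twist": 0},
    {"gripper": -1, "dx": -0.071, "dy": 0.003, "dz": 0.21, "twist": 0},
    {"gripper": -1, "dx": -0.097, "dy": 0.004, "dz": 0.28, "twist": 0},
    {"gripper": -1, "dx": -0.14, "dy": 0.005, "dz": 0.4, "twist": 0},
    {"gripper": -1, "dx": -0.2, "dy": 0.005, "dz": 0.7, "twist": 0},
    {"gripper": -1, "dx": -0.2, "dy": 0.005, "dz": 0.7, "twist": 0},
    {"gripper": -1, "dx": -0.2, "dy": 0.005, "dz": 0.7, "twist": 0}
  ]
}}

```text
time: 17.65
ee_pos: [0.4722, 0.2676, 0.2406]
ee_rot: [-0.001, 1.0, -0.02, 0.01]
wrist_force: [-1.5, -1.2, -1.6]
gripper_width: 0.0229
```

Run:
```python
from h import *
s=observe(); print(s["time"],s["ee_pos"].round(4),s["wrist_force"].round(1)); T=rot(s["ee_rot"]); print("tool y yaw",np.degrees(np.arctan2(T[1,1],T[0,1])),"tilt",T[:,2].round(3))
c=cam("wrist","w10.png"); np.save("wrist10.npy",c,allow_pickle=True)
def feats(c):
    hsv=cv2.cvtColor(c["im"],cv2.COLOR_RGB2HSV); m=cv2.inRange(hsv,(3,120,40),(22,255,255)); m[:,:240]=0; m[:,330:]=0
    k,_=cv2.findContours(m,0,1); k=max(k,key=cv2.contourArea)
    v=c["im"][:,284].astype(int)
    return cv2.approxPolyDP(k,2,True)[:,0].tolist(), cv2.boundingRect(k), v
old=np.load("wrist9.npy",allow_pickle=True).item()
for cc in(old,c):
    q,b,v=feats(cc); print(q,b); print("col284 gray:",[int(x.sum()//3) for x in v[160:335]])
x,f,E=fit(c,trace("wrist","gauge")[0]["pixels"],s); print(x.round(2),f); print(mark_of("wrist","gauge")[0]["position"])
print([(th,E((th,112.8,1.65))) for th in range(15,24)])
```

```text
17.65 [0.4722 0.2676 0.2406] [-1.5 -1.2 -1.6]
tool y yaw -92.27831422349541 tilt [ 0.021  0.002 -1.   ]
[[260, 233], [254, 299], [257, 329], [307, 331], [312, 300], [307, 233]] (254, 233, 59, 99)
col284 gray: [22, 25, 39, 131, 167, 147, 103, 75, 75, 65, 45, 34, 33, 33, 33, 42, 54, 58, 59, 44, 36, 37, 28, 68, 88, 92, 93, 94, 92, 93, 93, 93, 93, 94, 93, 93, 94, 93, 83, 47, 32, 32, 34, 32, 29, 37, 39, 38, 40, 38, 37, 37, 40, 40, 38, 41, 40, 39, 38, 57, 67, 91, 93, 93, 92, 94, 94, 120, 96, 78, 92, 68, 24, 49, 53, 51, 53, 53, 53, 53, 53, 53, 53, 52, 52, 53, 52, 52, 53, 52, 52, 53, 54, 53, 54, 53, 53, 54, 56, 52, 52, 55, 55, 52, 54, 54, 54, 53, 53, 54, 53, 55, 54, 54, 52, 53, 53, 52, 54, 52, 53, 52, 54, 52, 53, 55, 52, 52, 54, 54, 52, 55, 54, 55, 51, 54, 54, 52, 64, 76, 75, 71, 72, 72, 72, 70, 72, 71, 69, 70, 71, 71, 71, 69, 70, 70, 73, 71, 70, 70, 71, 69, 78, 93, 92, 94, 93, 95, 92, 92, 93, 130, 158, 164, 163]
[[260, 233], [254, 299], [257, 331], [307, 333], [310, 331], [312, 305], [307, 234]] (254, 233, 59, 101)
col284 gray: [96, 152, 140, 76, 76, 76, 76, 57, 35, 34, 33, 34, 33, 49, 56, 
[... 177 characters left out ...]
1, 65, 91, 95, 95, 95, 94, 94, 107, 89, 78, 76, 79, 37, 11, 41, 54, 55, 53, 54, 55, 52, 53, 54, 53, 56, 54, 51, 55, 52, 55, 53, 54, 54, 54, 53, 54, 53, 54, 55, 54, 54, 53, 54, 54, 54, 55, 54, 54, 52, 55, 54, 55, 54, 53, 56, 55, 54, 54, 55, 55, 54, 54, 53, 53, 55, 56, 52, 55, 54, 55, 55, 54, 53, 56, 54, 54, 53, 55, 54, 55, 53, 60, 70, 72, 73, 69, 70, 71, 71, 72, 70, 70, 69, 69, 69, 67, 69, 70, 70, 70, 69, 68, 71, 69, 84, 93, 94, 94, 93, 93, 93, 91, 94, 123, 163]
[ 18.57 115.18   3.81] 115.0
[285.1, 174.2]
[(15, np.int64(693)), (16, np.int64(485)), (17, np.int64(298)), (18, np.int64(162)), (19, np.int64(260)), (20, np.int64(434)), (21, np.int64(634)), (22, np.int64(858)), (23, np.int64(1045))]
```

```bash
cat >> h.py <<'E'
def fit2(c,s,rows,w=None):
    from scipy.optimize import least_squares
    M=[[9,0,0],[12,0,56-24.65],[12,0,84],[12,0,124],[-12,0,124]]
    def res(v):
        f=gframe(s,*v)[0]; return np.array([proj(c,f(m))[1]-r for m,r in zip(M,rows)])
    o=least_squares(res,[18,112,1]); cov=np.linalg.inv(o.jac.T@o.jac)*.5
    return o.x,o.fun,np.sqrt(np.diag(cov))
E
python3 - <<'E'
from h import *
s=observe(); d=rot(s["ee_rot"])
for n,rows,T in(("wrist9",[162.5,182.7,232.3,298,331],0.7),("wrist10",[160,180.6,232.8,301.2,333.5],1.2)):
    c=np.load(n+".npy",allow_pickle=True).item()
    s2=dict(s)
    if n=="wrist9": s2["ee_pos"]=np.array([.4757,.268,.2406]); s2["ee_rot"]=np.array([-.0008,.9998,-.0195,.0062])
    for r in (rows,):
        x,f,sd=fit2(c,s2,r); print(n,x.round(2),f.round(1),sd.round(2))
print(s["ee_rot"], d[:,2], "gauge axis tilt world for th=0 deg:",np.degrees(np.arcsin(d[0,2])))
E
```

```text
wrist9 [ 16.12 111.66  -3.17] [ 0.7 -1.7  1.7 -0.9  0.3] [0.48 1.18 1.28]
wrist10 [ 17.15 106.06  -6.18] [ 0.5 -1.5  1.6 -0.9  0.3] [0.48 1.13 1.2 ]
[ 3.69328770e-04  9.99762154e-01 -2.02566863e-02  8.07249433e-03] [ 0.01612619 -0.00106553 -0.9998694 ] gauge axis tilt world for th=0 deg: 0.92400244188143
```

Run:
```python
from h import *
s=observe(); M=[[9,0,0],[12,0,56-24.65],[12,0,84],[12,0,124],[-12,0,124]]
To=np.array([[0.9991,-0.0394,0.0123],[-0.0393,-0.9992,-0.0018],[0.0124,0.0013,-0.9999]]); q=R.from_matrix(To).as_quat()
so=dict(s,ee_pos=np.array([.4757,.268,.2406]),ee_rot=[q[3],*q[:3]])
c9=np.load("wrist9.npy",allow_pickle=True).item(); c10=np.load("wrist10.npy",allow_pickle=True).item()
f=gframe(so,17.1,112.85,1.75)[0]; p=np.array([proj(c9,f(m))[1] for m in M]); r9=np.array([162.5,182.7,232.3,298,331]); off=p-r9; print("off",off.round(1))
print(fit2(c9,so,r9+off)[0]); x,fu,sd=fit2(c10,s,np.array([160,180.6,232.8,301.2,333.5])+off); print(x.round(2),fu.round(1),sd.round(2))
A=gframe(s,*x)[1]; print("axis",A[:,2].round(4),"world tilt",np.degrees(np.arccos(A[2,2])))
hole=[atz(c9,[285.7,127.3],.04)]; print(hole)
```

```text
off [3.8 2.4 7.4 5.3 3.9]
[ 17.1  112.85   1.75]
[ 18.12 107.08  -1.51] [-0.2  0.2 -0.1 -0.   0. ] [0.51 1.09 1.29]
axis [-0.3261  0.0136  0.9452] world tilt 19.047840090804733
[array([0.539839  , 0.26343837, 0.04      ])]
```

```bash
cat >> h.py <<'E'
def toolcam(c):
    T=np.array(read_camera("wrist")["T_tool_cam"]); d=dict(c); d["p"]=T[:3,3]; d["R"]=T[:3,:3]; return d
S0=dict(ee_pos=np.zeros(3),ee_rot=[1,0,0,0])
def fit3(c,Q,rows=None):
    from scipy.optimize import least_squares
    M=[[12,-12,81.3],[12,12,81.3],[12,-12,124],[12,12,124],[-12,-12,124],[-12,12,124]]
    def res(v):
        th,G,sx,sy,yw=v; A=gframe(S0,th,G,0)[1]; B=R.from_euler("z",yw,degrees=True).as_matrix()
        f=lambda p: np.array([0,0,-.005])+A@((B@np.asarray(p,float)-[sx,sy,G])/1000)
        r=[proj(c,f(m))-q for m,q in zip(M,Q)] if Q is not None else [[sy,yw]]
        if rows is not None: r.append([proj(c,f(m))[1]-k for m,k in zip([[9,0,0],[12,0,31.35],[12,0,84],[12,0,124],[-12,0,124]],rows)])
        return np.concatenate(r)
    b=min((least_squares(res,[17,112,0,0,y]) for y in(0,180)),key=lambda o:o.cost)
    return b.x,b.fun,np.sqrt(np.diag(np.linalg.inv(b.jac.T@b.jac))*2*b.cost/max(1,len(b.fun)-5))
E
python3 - <<'E'
from h import *
c9=toolcam(np.load("wrist9.npy",allow_pickle=True).item()); c10=dict(np.load("wrist10.npy",allow_pickle=True).item(),p=c9["p"],R=c9["R"])
print(c9["p"].round(4),c9["R"].round(3).tolist())
Q9=(np.array([[216,307],[345,307],[206,482],[357,482],[213,568],[350,568]])+.5)/2.7-.5+[180,120]
r9=[162.5,182.7,232.3,298,331]; r10=[160,180.6,232.8,301.2,333.5]
for a in((c9,Q9,None),(c9,Q9,r9),(c9,None,r9),(c10,None,r10)):
    x,f,sd=fit3(*a); print(x.round(2),sd.round(2),f.round(1).tolist())
for _ in range(6):
    s=observe(); d=rot(s["ee_rot"]); print("tool tilt deg",np.degrees(d[0,2]).round(2),end=" "); read_camera("wrist")
E
```

```text
[ 0.083   0.0004 -0.1284] [[-0.0, -0.947, -0.321], [1.0, 0.0, -0.001], [0.001, -0.321, 0.947]]
[ 99.93 102.44  10.35   0.57 179.82] [4.75 3.23 4.46 0.74 2.92] [-1.3, -0.9, 1.8, -1.0, 5.8, -0.1, -6.2, -0.2, 0.9, 1.2, -1.0, 1.1]
[101.61  51.7   61.19   0.64 179.87] [21.9  12.48 43.27  4.62 18.03] [6.6, 18.7, -6.1, 18.6, 12.1, -2.2, -12.5, -2.2, 8.4, -10.5, -8.6, -10.6, -24.4, 3.4, 22.9, -2.0, -11.4]
[ 15.86 111.64  -3.23   0.    -0.  ] [1.3  3.18 3.42 1.9  1.9 ] [0.0, -0.0, 0.7, -1.7, 1.7, -0.9, 0.3]
[ 16.89 109.39  -4.57   0.    -0.  ] [1.17 2.72 2.99 1.72 1.72] [0.0, -0.0, 0.5, -1.5, 1.6, -0.9, 0.3]
tool tilt deg 0.89 tool tilt deg 0.87 tool tilt deg 0.86 tool tilt deg 0.88 tool tilt deg 0.88 tool tilt deg 0.9
```

```bash
sed -i 's/M=\[\[12,-12,81.3\],\[12,12,81.3\],\[12,-12,124\],\[12,12,124\],\[-12,-12,124\],\[-12,12,124\]\]/M=[[12,12,81.3],[12,-12,81.3],[12,12,124],[12,-12,124],[-12,12,124],[-12,-12,124]]/' h.py
python3 - <<'E'
from h import *
c10=toolcam(np.load("wrist10.npy",allow_pickle=True).item()); c9=dict(np.load("wrist9.npy",allow_pickle=True).item(),p=c10["p"],R=c10["R"])
def corners(c):   # fit lines to edges of the orange mask
    hsv=cv2.cvtColor(c["im"],cv2.COLOR_RGB2HSV); m=cv2.inRange(hsv,(3,120,30),(24,255,255)); m[:,:240]=0; m[:,330:]=0
    L=[];Rr=[]; 
    for y in range(225,340):
        x=np.where(m[y])[0]
        if len(x)>20: L.append((y,x.min()-.5)); Rr.append((y,x.max()+.5))
    return np.array(L),np.array(Rr)
r={9:[162.5,182.7,232.3,298,331],10:[160,180.6,232.8,301.2,333.5]}
for n,c in((9,c9),(10,c10)):
    L,Rr=corners(c); y0,y1,y2=r[n][2]+1,r[n][3],r[n][4]
    print(n,L[0,0],L[-1,0],end=" ")
    def ln(A,a,b,y): k=(A[:,0]>a+3)&(A[:,0]<b-3); return np.polyval(np.polyfit(A[k,0],A[k,1],1),y)
    Q=[[ln(L,y0,y1,y0),y0],[ln(Rr,y0,y1,y0),y0],[ln(L,y0,y1,y1),y1],[ln(Rr,y0,y1,y1),y1],[ln(L,y1,y2,y2),y2],[ln(Rr,y1,y2,y2),y2]]
    print(np.round(Q,1).tolist())
    for a in((Q,None),(Q,r[n])):
        x,f,sd=fit3(c,*a); print(x.round(2),sd.round(2),f.round(1).tolist())
s=dict(S0)
t10=trace("wrist","gauge")[0]["pixels"]; x,f,E=fit(c10,t10,S0); print("mask now",x.round(2),f)
for G in (109,111,113): print(G,[(th,sx,int(E((th,G,sx)))) for th in(16,17,18,19,20) for sx in(-2,0,2)])
E
```

```text
9 233.0 331.0 [[258.0, 233.3], [308.2, 233.3], [254.1, 298.0], [312.4, 298.0], [256.7, 331.0], [309.6, 331.0]]
[1.5760e+01 1.1376e+02 1.0000e-02 2.5000e-01 3.6001e+02] [0.65 0.75 0.84 0.15 0.6 ] [1.4, -0.2, -1.2, -0.2, -0.6, -0.0, 0.4, -0.0, 0.3, 0.2, -0.3, 0.2]
[ 16.58 113.33  -0.85   0.25   0.  ] [0.54 1.03 1.17 0.24 0.96] [1.2, -1.5, -1.0, -1.5, -0.8, 0.0, 0.6, 0.0, 0.2, -0.2, -0.1, -0.1, 0.9, -1.0, 3.0, 0.3, 0.1]
10 233.0 333.0 [[257.9, 233.8], [308.5, 233.8], [253.9, 301.2], [312.5, 301.2], [257.0, 333.5], [309.9, 333.5]]
[ 16.98 112.08  -0.47   0.32   0.21] [0.63 0.69 0.8  0.14 0.58] [1.3, 0.0, -1.2, -0.1, -0.7, 0.1, 0.7, 0.0, -0.0, 0.0, -0.1, -0.1]
[ 17.82 111.51  -1.59   0.32   0.21] [0.55 0.99 1.17 0.24 0.98] [1.0, -1.4, -0.9, -1.6, -1.0, 0.2, 1.0, 0.1, -0.2, -0.3, 0.1, -0.4, 0.8, -0.7, 3.1, 0.4, -0.1]Traceback (most recent call last):
  File "<stdin>", line 20, in <module>
IndexError: list index out of range
```

Request:
{"fn": "apply_moves", "kwargs": {
  "motion": [
    {"gripper": -1, "dx": 0.05, "dy": 0.2, "dz": 0.2, "twist": 0},
    {"gripper": -1, "dx": 0.1, "dy": 0.4, "dz": 0.4, "twist": 0},
    {"gripper": -1, "dx": 0.1, "dy": 0.6, "dz": 0.6, "twist": 0},
    {"gripper": -1, "dx": 0.1, "dy": 0.75, "dz": 0.8, "twist": 0},
    {"gripper": -1, "dx": 0.1, "dy": 0.75, "dz": 1, "twist": 0},
    {"gripper": -1, "dx": 0.1, "dy": 0.75, "dz": 1, "twist": 0}
  ]
}}

```text
time: 18.75
ee_pos: [0.4881, 0.3825, 0.3929]
ee_rot: [-0.003, 1.0, -0.019, 0.011]
wrist_force: [1.2, -1.0, -3.1]
gripper_width: 0.0235
```

Request:
{"fn": "apply_moves", "kwargs": {
  "motion": [
    {"gripper": -1, "dx": 0.05, "dy": 0.2, "dz": 0.2, "twist": 0},
    {"gripper": -1, "dx": 0.1, "dy": 0.4, "dz": 0.4, "twist": 0},
    {"gripper": -1, "dx": 0.1, "dy": 0.6, "dz": 0.6, "twist": 0},
    {"gripper": -1, "dx": 0.1, "dy": 0.65, "dz": 0.8, "twist": 0},
    {"gripper": -1, "dx": 0.1, "dy": 0.65, "dz": 0.8, "twist": 0},
    {"gripper": -1, "dx": 0.1, "dy": 0.65, "dz": 0.8, "twist": 0}
  ]
}}

```text
time: 19.25
ee_pos: [0.5033, 0.481, 0.5136]
ee_rot: [-0.004, 1.0, -0.019, 0.012]
wrist_force: [0.2, -1.2, -2.9]
gripper_width: 0.023
```

Run:
```python
from h import *
s=observe(); d=rot(s["ee_rot"]); print(s["time"],s["ee_pos"].round(4),"tool tilt",np.degrees(d[0,2]).round(2))
c=cam("side","s11.png"); np.save("side11.npy",c,allow_pickle=True); np.save("s11.npy",s,allow_pickle=True)
t=trace("side","gauge"); m=mark_of("side","gauge"); print([k["position"] for k in m], [k["confidence"] for k in t])
if t:
    t=t[0]["pixels"]; y,x=np.where(t); print(x.min(),x.max(),y.min(),y.max(),t.sum()); np.save("t11.npy",t)
    for th in(15,17,18,19,20,21): print(th,[(sx,int(np.sum((sil(c,gframe(s,th,112.5,sx)[0])^t)))) for sx in(-4,-2,0,2,4)])
```

```text
19.25 [0.5033 0.481  0.5136] tool tilt 1.38
[[297.4, 303.6], [217.7, 275.5], [307.2, 176.3]] [0.74, 0.71]
291 332 240 307 1548
15 [(-4, 398), (-2, 536), (0, 743), (2, 904), (4, 1099)]
17 [(-4, 413), (-2, 400), (0, 513), (2, 718), (4, 879)]
18 [(-4, 474), (-2, 407), (0, 436), (2, 607), (4, 784)]
19 [(-4, 540), (-2, 448), (0, 440), (2, 495), (4, 684)]
20 [(-4, 619), (-2, 509), (0, 461), (2, 481), (4, 576)]
21 [(-4, 701), (-2, 568), (0, 485), (2, 484), (4, 511)]
```

Run:
```python
from h import *
c=np.load("side11.npy",allow_pickle=True).item(); s=np.load("s11.npy",allow_pickle=True).item(); t=np.load("t11.npy")
S=4  # supersample on upscaled crop
im=c["im"]; x0,y0,w,h=270,225,90,95
big=cv2.resize(im[y0:y0+h,x0:x0+w],None,fx=S,fy=S,interpolation=cv2.INTER_CUBIC)
def silS(F):
    m=np.zeros((h*S,w*S),np.uint8)
    for P in PARTS: cv2.fillConvexPoly(m,cv2.convexHull(((np.array([proj(c,F(p)) for p in P])-[x0,y0]+.5)*S-.5).round().astype(np.int32)),1)
    return m>0
tb=cv2.resize(t[y0:y0+h,x0:x0+w].astype(np.float32),None,fx=S,fy=S,interpolation=cv2.INTER_LINEAR)>.5
f0=gframe(s,18,112.5,0)[0]; print("rows of z=75,0",proj(c,f0([0,0,75])),proj(c,f0([0,0,0])))
cut=int((proj(c,f0([0,0,72]))[1]-y0)*S)
for th in np.arange(13,25,1.):
    b=min((int(np.sum((silS(gframe(s,th,G,sx)[0])^tb)[cut:]))/16,G,sx) for G in range(108,119,2) for sx in np.arange(-5,5.1,1)); print(th,b)
g=cv2.cvtColor(im,cv2.COLOR_RGB2GRAY)
for r in range(242,310,4): print(r,g[r,286:340:1].tolist()) if r in(258,270,282,294) else None
```

```text
rows of z=75,0 [321.1192112  270.86752196] [297.57893332 302.92870057]
13.0 (222.5, 110, np.float64(-5.0))
14.0 (151.8125, 110, np.float64(-5.0))
15.0 (93.25, 108, np.float64(-5.0))
16.0 (78.125, 108, np.float64(-5.0))
17.0 (69.0, 110, np.float64(-3.0))
18.0 (75.4375, 110, np.float64(-2.0))
19.0 (97.1875, 110, np.float64(-1.0))
20.0 (124.3125, 110, np.float64(0.0))
21.0 (147.75, 110, np.float64(1.0))
22.0 (176.5, 110, np.float64(2.0))
23.0 (204.375, 110, np.float64(3.0))
24.0 (231.5, 110, np.float64(5.0))
258 [152, 153, 152, 152, 153, 153, 151, 150, 149, 148, 149, 150, 152, 153, 153, 152, 152, 151, 152, 147, 134, 111, 88, 80, 76, 70, 56, 46, 44, 48, 51, 52, 52, 51, 52, 54, 53, 48, 37, 23, 17, 15, 19, 18, 18, 21, 18, 18, 19, 19, 21, 27, 32, 33]
270 [151, 150, 150, 152, 153, 153, 153, 152, 154, 153, 154, 154, 154, 152, 142, 119, 96, 85, 81, 78, 71, 64, 69, 82, 94, 98, 83, 70, 75, 86, 91, 92, 92, 88, 76, 69, 78, 96, 102, 88, 65, 40, 31, 29, 29, 28, 29, 27, 26, 27, 28, 28, 26, 30]
282 [169, 168, 169, 170, 170, 171, 169, 165, 148, 115, 74, 55, 68, 79, 83, 83, 82, 83, 82, 83, 91, 104, 106, 85, 49, 32, 30, 32, 32, 33, 32, 34, 31, 32, 32, 33, 32, 30, 31, 31, 31, 29, 27, 37, 84, 134, 162, 171, 172, 171, 173, 173, 172, 171]
294 [128, 119, 98, 79, 72, 65, 54, 44, 45, 47, 49, 49, 56, 65, 70, 71, 66, 50, 30, 18, 15, 16, 17, 17, 18, 16, 18, 15, 18, 20, 20, 20, 22, 21, 21, 21, 24, 22, 25, 48, 96, 137, 161, 170, 172, 171, 170, 170, 170, 172, 171, 172, 172, 172]
```

Request:
{"fn": "apply_moves", "kwargs": {
  "motion": [
    {"gripper": -1, "dx": 0, "dy": -0.25, "dz": -0.1, "twist": 0},
    {"gripper": -1, "dx": 0, "dy": -0.45, "dz": -0.3, "twist": 0.01},
    {"gripper": -1, "dx": 0, "dy": -0.65, "dz": -0.5, "twist": 0.02},
    {"gripper": -1, "dx": 0, "dy": -0.85, "dz": -0.7, "twist": 0.03},
    {"gripper": -1, "dx": 0, "dy": -1, "dz": -0.9, "twist": 0.04},
    {"gripper": -1, "dx": 0, "dy": -1, "dz": -0.9, "twist": 0.047}
  ]
}}

```text
time: 19.9
ee_pos: [0.5012, 0.3187, 0.3685]
ee_rot: [0.002, 0.992, 0.126, 0.005]
wrist_force: [-0.5, -0.8, -3.2]
gripper_width: 0.0231
```

Request:
{"fn": "apply_moves", "kwargs": {
  "motion": [
    {"gripper": -1, "dx": 0, "dy": -0.3, "dz": -0.1, "twist": 0},
    {"gripper": -1, "dx": 0, "dy": -0.55, "dz": -0.3, "twist": 0},
    {"gripper": -1, "dx": 0, "dy": -0.8, "dz": -0.5, "twist": 0},
    {"gripper": -1, "dx": 0, "dy": -1, "dz": -0.6, "twist": 0},
    {"gripper": -1, "dx": 0, "dy": -1, "dz": -0.6, "twist": 0}
  ]
}}

```text
time: 20.32
ee_pos: [0.4987, 0.1623, 0.2753]
ee_rot: [0.004, 0.992, 0.124, 0.002]
wrist_force: [-0.4, -0.3, -2.6]
gripper_width: 0.0233
```

Request:
{"fn": "apply_moves", "kwargs": {
  "motion": [
    {"gripper": -1, "dx": 0, "dy": -0.33, "dz": 0, "twist": 0},
    {"gripper": -1, "dx": 0, "dy": -0.66, "dz": 0, "twist": 0},
    {"gripper": -1, "dx": 0, "dy": -1, "dz": 0, "twist": 0},
    {"gripper": -1, "dx": 0, "dy": -1, "dz": 0, "twist": 0}
  ]
}}

```text
time: 20.65
ee_pos: [0.4967, 0.0078, 0.2743]
ee_rot: [0.004, 0.993, 0.122, 0.001]
wrist_force: [0.4, -0.4, -2.6]
gripper_width: 0.0233
```

Request:
{"fn": "apply_moves", "kwargs": {
  "motion": [
    {"gripper": -1, "dx": -0.05, "dy": -0.33, "dz": 0, "twist": 0},
    {"gripper": -1, "dx": -0.1, "dy": -0.66, "dz": 0, "twist": 0},
    {"gripper": -1, "dx": -0.1, "dy": -1, "dz": 0, "twist": 0},
    {"gripper": -1, "dx": -0.1, "dy": -1, "dz": 0, "twist": 0}
  ]
}}

```text
time: 20.98
ee_pos: [0.479, -0.1464, 0.2737]
ee_rot: [0.005, 0.993, 0.12, -0.0]
wrist_force: [0.6, 0.2, -2.2]
gripper_width: 0.0232
```

```bash
cat >> h.py <<'E'
def plan(th=17.4,G=112,sx=-1,lifts=(25,8,0,-6),M=(12,0,14)):
    s=observe(); T=rot(s["ee_rot"]); E=np.array(s["ee_pos"]); F,A=gframe(s,th,G,sx); n=HR[:,2]
    print("t",round(float(s["time"]),2),"tcp",E.round(4),"F",s["wrist_force"].round(1),"tool tilt",np.degrees(np.arcsin(T[:,2]@HR[:,1])).round(2),"pitch",np.degrees(np.arctan2(T[:2,2]@HR[:2,0]/np.linalg.norm(HR[:2,0]),-T[2,2])).round(2),
      "gauge vs normal deg",np.degrees(np.arccos(A[:,2]@n)).round(2),"y yaw",np.degrees(np.arctan2(T[1,1],T[0,1])).round(2),"want",np.degrees(YAW).round(1)-90)
    tip=F([0,0,-12]); print("tip",tip.round(4),"in head frame",(HR.T@(tip-O)*1000).round(1))
    for l in lifts: d=head(M)+n*l/1000-tip; print(l,"d/150mm",(d/.15).round(3))
E
python3 -c "
from h import *
plan()"
```

```text
t 20.98 tcp [ 0.479  -0.1464  0.2737] F [ 0.6  0.2 -2.2] tool tilt -0.51 pitch -0.07 gauge vs normal deg 2.77 y yaw -76.19 want -75.4
tip [ 0.516  -0.1383  0.1606] in head frame [ 41.3 126.3  70.8]
25 d/150mm [ 0.104 -0.843 -0.266]
8 d/150mm [ 0.142 -0.833 -0.372]
0 d/150mm [ 0.16  -0.829 -0.422]
-6 d/150mm [ 0.173 -0.825 -0.46 ]
```

Request:
{"fn": "apply_moves", "kwargs": {
  "motion": [
    {"gripper": -1, "dx": 0.02, "dy": 0.33, "dz": 0, "twist": 0.002},
    {"gripper": -1, "dx": 0.03, "dy": 0.66, "dz": 0, "twist": 0.002},
    {"gripper": -1, "dx": 0.03, "dy": 1, "dz": 0, "twist": 0.002},
    {"gripper": -1, "dx": 0.03, "dy": 1, "dz": 0, "twist": 0.002}
  ]
}}

```text
time: 21.32
ee_pos: [0.4821, 0.0067, 0.273]
ee_rot: [0.004, 0.992, 0.127, -0.001]
wrist_force: [0.3, 0.1, -1.7]
gripper_width: 0.0232
```

Request:
{"fn": "apply_moves", "kwargs": {
  "motion": [
    {"gripper": -1, "dx": 0.02, "dy": 0.33, "dz": 0, "twist": 0},
    {"gripper": -1, "dx": 0.03, "dy": 0.66, "dz": 0, "twist": 0},
    {"gripper": -1, "dx": 0.03, "dy": 1, "dz": 0, "twist": 0},
    {"gripper": -1, "dx": 0.03, "dy": 1, "dz": 0, "twist": 0}
  ]
}}

```text
time: 21.65
ee_pos: [0.4852, 0.1594, 0.2723]
ee_rot: [0.003, 0.992, 0.127, -0.001]
wrist_force: [0.4, 0.5, -1.7]
gripper_width: 0.0233
```

Request:
{"fn": "apply_moves", "kwargs": {
  "motion": [
    {"gripper": -1, "dx": 0.02, "dy": 0.3, "dz": -0.1, "twist": 0},
    {"gripper": -1, "dx": 0.03, "dy": 0.66, "dz": -0.2, "twist": 0},
    {"gripper": -1, "dx": 0.03, "dy": 0.66, "dz": -0.3, "twist": 0},
    {"gripper": -1, "dx": 0.03, "dy": 0.66, "dz": -0.3, "twist": 0}
  ]
}}

```text
time: 21.98
ee_pos: [0.4871, 0.2628, 0.2235]
ee_rot: [0.003, 0.991, 0.13, -0.003]
wrist_force: [-0.1, -0.8, -1.4]
gripper_width: 0.0229
```

```bash
cat > st.py <<'E'
from h import *
s=observe(); T=rot(s["ee_rot"]); E=np.array(s["ee_pos"]); F,A=gframe(s,17.4,112,-1)
ax=A[:,2]; u=T[:2,0]/np.linalg.norm(T[:2,0])
print("t",s["time"],E.round(4),"F",s["wrist_force"].round(1),"pitch",np.degrees(T[:2,2]@u).round(2),"yaw",np.degrees(np.arctan2(T[1,1],T[0,1])).round(2),"axis tilt",np.degrees(np.arccos(ax[2])).round(2),"u",u.round(3))
H=np.array([.5398,.2645,.04]); rim=H+np.r_[-.0009*u,0]
pt=F([0,0,9]); d=rim-pt
print("insert d/150",(d/.15).round(3),"pre60",((d+ax*.06)/.15).round(3))
def piv(phi,D=103):
    a=np.radians(phi); g=H+np.r_[-(.0014+D/1000*np.sin(a))*u,D/1000*np.cos(a)]; return g-[0,0,.005]
for phi in(19,20,21,22.4,23.3): print(phi,piv(phi).round(4),((piv(phi)-E)/.15).round(3))
E
python3 st.py
```

```text
t 21.9833 [0.4871 0.2628 0.2235] F [-0.1 -0.8 -1.4] pitch -0.41 yaw -75.02 axis tilt 17.0 u [0.966 0.259]
insert d/150 [ 0.144 -0.04  -0.602] pre60 [ 0.031 -0.069 -0.219]
19 [0.5061 0.2555 0.1324] [ 0.126 -0.049 -0.607]
20 [0.5044 0.255  0.1318] [ 0.115 -0.052 -0.611]
21 [0.5028 0.2546 0.1312] [ 0.104 -0.054 -0.616]
22.4 [0.5005 0.254  0.1302] [ 0.089 -0.058 -0.622]
23.3 [0.4991 0.2536 0.1296] [ 0.08  -0.061 -0.626]
```

Request:
{"fn": "apply_moves", "kwargs": {
  "motion": [
    {"gripper": -1, "dx": 0.031, "dy": -0.069, "dz": -0.1, "twist": 0},
    {"gripper": -1, "dx": 0.031, "dy": -0.069, "dz": -0.219, "twist": 0},
    {"gripper": -1, "dx": 0.031, "dy": -0.069, "dz": -0.219, "twist": 0},
    {"gripper": -1, "dx": 0.054, "dy": -0.063, "dz": -0.295, "twist": 0},
    {"gripper": -1, "dx": 0.076, "dy": -0.057, "dz": -0.372, "twist": 0},
    {"gripper": -1, "dx": 0.099, "dy": -0.052, "dz": -0.45, "twist": 0},
    {"gripper": -1, "dx": 0.121, "dy": -0.046, "dz": -0.525, "twist": 0},
    {"gripper": -1, "dx": 0.138, "dy": -0.042, "dz": -0.58, "twist": 0},
    {"gripper": -1, "dx": 0.138, "dy": -0.042, "dz": -0.58, "twist": 0}
  ]
}}

```text
time: 22.73
ee_pos: [0.5077, 0.2562, 0.1345]
ee_rot: [0.003, 0.991, 0.13, -0.004]
wrist_force: [-0.4, 0.7, -3.5]
gripper_width: 0.0232
```

```bash
python3 st.py
```

```text
t 22.7333 [0.5077 0.2562 0.1345] F [-0.4  0.7 -3.5] pitch -0.53 yaw -75.02 axis tilt 16.87 u [0.966 0.258]
insert d/150 [ 0.008  0.004 -0.008] pre60 [-0.105 -0.024  0.374]
19 [0.5061 0.2555 0.1324] [-0.011 -0.005 -0.014]
20 [0.5044 0.255  0.1318] [-0.022 -0.008 -0.018]
21 [0.5028 0.2546 0.1312] [-0.033 -0.011 -0.022]
22.4 [0.5005 0.254  0.1302] [-0.048 -0.015 -0.029]
23.3 [0.4991 0.2536 0.1296] [-0.058 -0.017 -0.033]
```

Request:
{"fn": "apply_moves", "kwargs": {
  "motion": [
    {"gripper": -1, "dx": -0.011, "dy": -0.005, "dz": -0.014, "twist": 0},
    {"gripper": -1, "dx": -0.022, "dy": -0.008, "dz": -0.018, "twist": 0},
    {"gripper": -1, "dx": -0.033, "dy": -0.011, "dz": -0.022, "twist": 0},
    {"gripper": -1, "dx": -0.044, "dy": -0.014, "dz": -0.027, "twist": 0},
    {"gripper": -1, "dx": -0.053, "dy": -0.016, "dz": -0.031, "twist": 0},
    {"gripper": -1, "dx": -0.053, "dy": -0.016, "dz": -0.031, "twist": 0},
    {"gripper": -1, "dx": -0.053, "dy": -0.016, "dz": -0.031, "twist": 0}
  ]
}}

```text
time: 23.32
ee_pos: [0.5025, 0.2547, 0.1313]
ee_rot: [0.002, 0.991, 0.13, -0.001]
wrist_force: [6.5, 0.9, -3.8]
gripper_width: 0.0231
```

```bash
python3 st.py
```

```text
t 23.3167 [0.5025 0.2547 0.1313] F [ 6.5  0.9 -3.8] pitch -0.15 yaw -75.05 axis tilt 17.25 u [0.966 0.258]
insert d/150 [0.039 0.012 0.012] pre60 [-0.076 -0.017  0.394]
19 [0.506  0.2555 0.1324] [0.024 0.005 0.007]
20 [0.5044 0.255  0.1318] [0.013 0.002 0.003]
21 [0.5028 0.2546 0.1312] [ 0.002 -0.001 -0.001]
22.4 [0.5005 0.254  0.1302] [-0.013 -0.005 -0.007]
23.3 [0.4991 0.2536 0.1296] [-0.023 -0.007 -0.011]
```

Request:
{"fn": "apply_moves", "kwargs": {
  "motion": [
    {"gripper": -1, "dx": -0.012, "dy": -0.004, "dz": -0.006, "twist": 0},
    {"gripper": -1, "dx": -0.022, "dy": -0.007, "dz": -0.011, "twist": 0},
    {"gripper": -1, "dx": -0.022, "dy": -0.007, "dz": -0.011, "twist": 0},
    {"gripper": -1, "dx": -0.022, "dy": -0.007, "dz": -0.011, "twist": 0}
  ]
}}

```text
time: 23.65
ee_pos: [0.5013, 0.2545, 0.131]
ee_rot: [0.001, 0.992, 0.13, 0.002]
wrist_force: [5.4, 0.0, 0.7]
gripper_width: 0.0231
```

```bash
python3 st.py
```

```text
t 23.65 [0.5013 0.2545 0.131 ] F [5.4 0.  0.7] pitch 0.16 yaw -75.07 axis tilt 17.56 u [0.966 0.258]
insert d/150 [0.044 0.012 0.013] pre60 [-0.073 -0.018  0.394]
19 [0.506  0.2555 0.1324] [0.032 0.007 0.009]
20 [0.5044 0.2551 0.1318] [0.021 0.004 0.005]
21 [0.5028 0.2546 0.1312] [0.01  0.001 0.001]
22.4 [0.5005 0.254  0.1302] [-0.005 -0.003 -0.005]
23.3 [0.4991 0.2536 0.1296] [-0.015 -0.006 -0.009]
```

Request:
{"fn": "apply_moves", "kwargs": {
  "motion": [
    {"gripper": -1, "dx": -0.02, "dy": -0.005, "dz": 0.07, "twist": 0},
    {"gripper": -1, "dx": -0.045, "dy": -0.012, "dz": 0.14, "twist": 0},
    {"gripper": -1, "dx": -0.07, "dy": -0.018, "dz": 0.21, "twist": 0},
    {"gripper": -1, "dx": -0.095, "dy": -0.025, "dz": 0.28, "twist": 0},
    {"gripper": -1, "dx": -0.137, "dy": -0.036, "dz": 0.4, "twist": 0},
    {"gripper": -1, "dx": -0.17, "dy": -0.04, "dz": 0.65, "twist": 0},
    {"gripper": -1, "dx": -0.17, "dy": -0.04, "dz": 0.9, "twist": 0},
    {"gripper": -1, "dx": -0.17, "dy": -0.04, "dz": 0.9, "twist": 0}
  ]
}}

```text
time: 24.32
ee_pos: [0.477, 0.2497, 0.273]
ee_rot: [-0.001, 0.991, 0.13, 0.006]
wrist_force: [1.8, 1.0, -2.2]
gripper_width: 0.0233
```

```bash
python3 - <<'E'
from h import *
c=cam("wrist","w12.png"); c=toolcam(c); np.save("wrist12.npy",c,allow_pickle=True)
g=cv2.cvtColor(c["im"],cv2.COLOR_RGB2GRAY)[:,283:286].mean(1).round().astype(int)
print("150-190",g[150:190].tolist()); print("225-240",g[225:240].tolist()); print("295-342",g[295:342].tolist())
hsv=cv2.cvtColor(c["im"],cv2.COLOR_RGB2HSV); m=cv2.inRange(hsv,(3,120,30),(24,255,255)); m[:,:240]=0; m[:,330:]=0
for y in(238,260,290,310,325): x=np.where(m[y])[0]; print(y,x.min(),x.max(),end="; ")
E
python3 st.py | head -1
```

```text
150-190 [23, 22, 24, 22, 25, 24, 26, 45, 76, 87, 88, 88, 87, 70, 41, 38, 40, 39, 40, 42, 51, 56, 56, 57, 56, 56, 49, 63, 93, 109, 112, 112, 111, 111, 112, 111, 112, 111, 111, 112]
225-240 [112, 124, 97, 90, 105, 88, 34, 48, 67, 70, 69, 70, 70, 70, 69]
295-342 [61, 61, 61, 61, 61, 61, 62, 69, 80, 82, 78, 79, 79, 79, 78, 80, 78, 78, 79, 79, 78, 78, 78, 78, 79, 79, 79, 79, 79, 78, 80, 78, 78, 79, 85, 105, 105, 120, 168, 173, 173, 174, 174, 174, 175, 174, 174]
238 258 308; 260 256 310; 290 255 311; 310 255 311; 325 256 310; t 24.4167 [0.4756 0.2485 0.2679] F [ 0.4  0.4 -3.1] pitch 0.34 yaw -75.07 axis tilt 17.74 u [0.966 0.258]
```

Run:
```python
from h import *
c=np.load("wrist12.npy",allow_pickle=True).item(); r=[157.3,177.3,231.8,302.3,332.5]
Q=[[257.8,232.8],[308.4,232.8],[253.9,302.3],[312.4,302.3],[257,332.5],[309.8,332.5]]
for a in((Q,None),(Q,r),(None,r)):
    x,f,sd=fit3(c,*a); print(x.round(2),sd.round(2),f.round(1).tolist())
```

```text
[ 19.04 112.74   0.21   0.42   0.23] [0.61 0.62 0.78 0.13 0.55] [1.3, -0.1, -1.1, -0.2, -0.6, 0.1, 0.5, -0.0, 0.2, 0.2, -0.3, 0.1]
[ 19.47 112.12  -1.01   0.43   0.23] [0.54 0.92 1.16 0.23 0.96] [1.0, -1.3, -0.8, -1.5, -0.9, -0.1, 0.8, -0.2, -0.0, -0.1, -0.1, -0.1, -0.1, -0.1, 3.3, 0.1, 0.2]
[ 18.38 109.98  -4.2    0.    -0.  ] [1.19 2.61 3.02 1.71 1.71] [0.0, -0.0, -0.2, -0.8, 1.7, -1.3, 0.6]
```

Request:
{"fn": "apply_moves", "kwargs": {
  "motion": [
    {"gripper": -1, "dx": 0, "dy": -0.33, "dz": 0.03, "twist": 0},
    {"gripper": -1, "dx": 0, "dy": -0.66, "dz": 0.04, "twist": 0},
    {"gripper": -1, "dx": 0, "dy": -1, "dz": 0.04, "twist": 0},
    {"gripper": -1, "dx": 0, "dy": -1, "dz": 0.04, "twist": 0}
  ]
}}

```text
time: 24.75
ee_pos: [0.4737, 0.0941, 0.2727]
ee_rot: [0.002, 0.992, 0.129, 0.001]
wrist_force: [0.0, -0.1, -2.2]
gripper_width: 0.023
```

Request:
{"fn": "apply_moves", "kwargs": {
  "motion": [
    {"gripper": -1, "dx": 0, "dy": -0.33, "dz": 0, "twist": 0},
    {"gripper": -1, "dx": 0, "dy": -0.66, "dz": 0, "twist": 0},
    {"gripper": -1, "dx": 0, "dy": -1, "dz": 0, "twist": 0},
    {"gripper": -1, "dx": 0, "dy": -1, "dz": 0, "twist": 0}
  ]
}}

```text
time: 25.08
ee_pos: [0.4717, -0.0595, 0.2714]
ee_rot: [0.002, 0.992, 0.128, -0.0]
wrist_force: [0.3, -0.4, -2.1]
gripper_width: 0.0232
```

Request:
{"fn": "apply_moves", "kwargs": {
  "motion": [
    {"gripper": -1, "dx": 0.03, "dy": -0.33, "dz": 0, "twist": 0},
    {"gripper": -1, "dx": 0.05, "dy": -0.66, "dz": 0, "twist": 0},
    {"gripper": -1, "dx": 0.05, "dy": -1, "dz": 0, "twist": 0},
    {"gripper": -1, "dx": 0.05, "dy": -1, "dz": 0, "twist": 0}
  ]
}}

```text
time: 25.42
ee_pos: [0.4774, -0.2131, 0.2701]
ee_rot: [0.002, 0.992, 0.126, -0.002]
wrist_force: [0.8, 1.0, -2.9]
gripper_width: 0.0234
```

```bash
cat > pl.py <<'E'
from h import *
plan(19.4,112.4,-0.4)
E
python3 pl.py
```

```text
t 25.42 tcp [ 0.4774 -0.2131  0.2701] F [ 0.8  1.  -2.9] tool tilt -0.2 pitch -0.24 gauge vs normal deg 0.87 y yaw -75.48 want -75.4
tip [ 0.5174 -0.2031  0.1577] in head frame [26.3 63.2 73.1]
25 d/150mm [ 0.095 -0.411 -0.246]
8 d/150mm [ 0.133 -0.401 -0.353]
0 d/150mm [ 0.15  -0.396 -0.403]
-6 d/150mm [ 0.163 -0.393 -0.441]
```

Request:
{"fn": "apply_moves", "kwargs": {
  "motion": [
    {"gripper": -1, "dx": 0.05, "dy": -0.2, "dz": 0, "twist": 0},
    {"gripper": -1, "dx": 0.095, "dy": -0.411, "dz": -0.05, "twist": 0},
    {"gripper": -1, "dx": 0.095, "dy": -0.411, "dz": -0.15, "twist": 0},
    {"gripper": -1, "dx": 0.095, "dy": -0.411, "dz": -0.246, "twist": 0},
    {"gripper": -1, "dx": 0.095, "dy": -0.411, "dz": -0.246, "twist": 0},
    {"gripper": -1, "dx": 0.095, "dy": -0.411, "dz": -0.246, "twist": 0}
  ]
}}

```text
time: 25.92
ee_pos: [0.4904, -0.274, 0.2316]
ee_rot: [0.001, 0.992, 0.127, -0.004]
wrist_force: [0.2, 0.2, -2.4]
gripper_width: 0.0231
```

```bash
python3 pl.py
python3 - <<'E'
from h import *
c=cam("wrist","w13.png"); s=observe()
F=gframe(s,19.4,112.4,-.4)[0]
print("mark exp",proj(c,head([12,0,14])).round(1),"net",[(np.round(k["position"],1),round(k["confidence"],2)) for k in mark_of("wrist","mark")],"tip pred",proj(c,F([0,0,-12])).round(1),"foot far pred",proj(c,F([9,0,0])).round(1))
t=trace("wrist","coupon"); 
if t:
    y,x=np.where(t[0]["pixels"]); print("coupon px",x.min(),x.max(),y.min(),y.max()); 
    print("exp uphill bottom",proj(c,head([32,23,0])).round(1),proj(c,head([32,-23,0])).round(1),"top",proj(c,head([32,23,14])).round(1),proj(c,head([32,-23,14])).round(1))
for n in("side","top"):
    cc=cam(n,n+"13.png"); print(n,"mark exp",proj(cc,head([12,0,14])).round(1),[(np.round(k["position"],1),round(k["confidence"],2)) for k in mark_of(n,"mark")],"tip",proj(cc,F([0,0,-12])).round(1),[(np.round(k["position"],1),round(k["confidence"],2)) for k in mark_of(n,"gauge_tip")])
im=c["im"].astype(int); red=(im[...,0]>110)&(im[...,1]<60)&(im[...,2]<60); y,x=np.where(red); print("red",[(int(a),int(b)) for a,b in zip(x,y)][:12])
w=(im.min(2)>120)&(np.abs(im[...,0]-im[...,2])<40); print("col profile blue-ness at cols 283:",[tuple(im[r,283]) for r in range(120,200,6)])
E
```

```text
t 25.92 tcp [ 0.4904 -0.274   0.2316] F [ 0.2  0.2 -2.4] tool tilt -0.05 pitch -0.43 gauge vs normal deg 1.03 y yaw -75.46 want -75.4
tip [ 0.53   -0.2639  0.1191] in head frame [10.1  1.2 37.9]
25 d/150mm [ 0.011 -0.006  0.011]
8 d/150mm [ 0.049  0.004 -0.096]
0 d/150mm [ 0.066  0.009 -0.146]
-6 d/150mm [ 0.08   0.012 -0.183]
mark exp [284.4 144. ] net [(array([283.8, 147.3]), 0.56)] tip pred [283.4 159.9] foot far pred [283.3 157. ]
coupon px 256 313 115 177
exp uphill bottom [256.1 114.9] [312.5 114.9] top [254.8 121.6] [313.9 121.5]
side mark exp [306.4 155.4] [(array([308.7, 153.9]), 0.55)] tip [309.6 149.4] []
top mark exp [362.5 211.6] [(array([364.1, 213. ]), 0.7)] tip [364.2 214.2] []
red [(284, 143), (285, 143), (284, 144), (285, 144), (284, 145), (285, 145), (284, 195), (282, 203), (283, 203), (284, 203), (282, 204), (283, 204)]
col profile blue-ness at cols 283: [(np.int64(16), np.int64(43), np.int64(84)), (np.int64(18), np.int64(52), np.int64(101)), (np.int64(20), np.int64(50), np.int64(94)), (np.int64(159), np.int64(144), np.int64(125)), (np.int64(153), np.int64(75), np.int64(62)), (np.int64(161), np.int64(147), np.int64(129)), (np.int64(25), np.int64(65), np.int64(120)), (np.int64(97), np.int64(88), np.int64(77)), (np.int64(44), np.int64(40), np.int64(37)), (np.int64(61), np.int64(55), np.int64(50)), (np.int64(121), np.int64(108), np.int64(93)), (np.int64(120), np.int64(108), np.int64(92)), (np.int64(120), np.int64(108), np.int64(93)), (np.int64(27), np.int64(10), np.int64(8))]
```

Request:
{"fn": "apply_moves", "kwargs": {
  "motion": [
    {"gripper": -1, "dx": 0.02, "dy": -0.004, "dz": -0.03, "twist": 0},
    {"gripper": -1, "dx": 0.035, "dy": 0, "dz": -0.06, "twist": 0},
    {"gripper": -1, "dx": 0.045, "dy": 0.003, "dz": -0.09, "twist": 0},
    {"gripper": -1, "dx": 0.055, "dy": 0.006, "dz": -0.115, "twist": 0},
    {"gripper": -1, "dx": 0.055, "dy": 0.006, "dz": -0.115, "twist": 0},
    {"gripper": -1, "dx": 0.055, "dy": 0.006, "dz": -0.115, "twist": 0}
  ]
}}

```text
time: 26.87
ee_pos: [0.5, -0.2736, 0.2159]
ee_rot: [0.002, 0.992, 0.127, -0.002]
wrist_force: [0.5, -0.6, -2.0]
gripper_width: 0.0231
```

```bash
python3 pl.py
python3 - <<'E'
from h import *
f=[]
for i in range(6): f.append(observe()["wrist_force"]); read_camera("wrist")
f=np.array(f); print(f.mean(0).round(2),f.std(0).round(2),"along normal",(f@HR[:,2]).mean().round(2), observe()["ee_pos"].round(4))
E
```

```text
t 26.87 tcp [ 0.5    -0.2736  0.2159] F [ 0.5 -0.6 -2. ] tool tilt -0.2 pitch -0.25 gauge vs normal deg 0.88 y yaw -75.45 want -75.4
tip [ 0.54   -0.2636  0.1035] in head frame [13.9 -1.  19.9]
25 d/150mm [-0.055 -0.007  0.115]
8 d/150mm [-0.018  0.002  0.009]
0 d/150mm [ 0.     0.007 -0.041]
-6 d/150mm [ 0.013  0.01  -0.079]
[ 0.18 -0.01 -2.16] [0.2  0.41 0.44] along normal -2.09 [ 0.5001 -0.2738  0.2166]
```

Request:
{"fn": "apply_moves", "kwargs": {
  "motion": [
    {"gripper": -1, "dx": -0.005, "dy": 0.004, "dz": -0.015, "twist": 0},
    {"gripper": -1, "dx": -0.003, "dy": 0.006, "dz": -0.03, "twist": 0},
    {"gripper": -1, "dx": 0, "dy": 0.007, "dz": -0.041, "twist": 0},
    {"gripper": -1, "dx": 0.004, "dy": 0.008, "dz": -0.054, "twist": 0},
    {"gripper": -1, "dx": 0.004, "dy": 0.008, "dz": -0.054, "twist": 0},
    {"gripper": -1, "dx": 0.004, "dy": 0.008, "dz": -0.054, "twist": 0}
  ]
}}

```text
time: 27.67
ee_pos: [0.5006, -0.2726, 0.2084]
ee_rot: [0.002, 0.992, 0.126, -0.002]
wrist_force: [-1.3, 0.4, -0.6]
gripper_width: 0.0232
```

```bash
cat > fr.py <<'E'
from h import *
f=[];e=[]
for i in range(6): s=observe(); f.append(s["wrist_force"]); e.append(s["ee_pos"]); read_camera("wrist")
f=np.array(f); print(f.mean(0).round(2),"along normal net",((f@HR[:,2]).mean()+2.09).round(2),"tcp",np.mean(e,0).round(4))
c=cam("wrist"); im=c["im"].astype(int); red=(im[...,0]>110)&(im[...,1]<70)&(im[...,2]<70); red[190:]=0; y,x=np.where(red); print("red px",len(x),x.mean() if len(x) else 0,y.mean() if len(x) else 0,"mark exp",proj(c,head([12,0,14])).round(1))
E
python3 pl.py; python3 fr.py
```

```text
t 27.67 tcp [ 0.5006 -0.2726  0.2084] F [-1.3  0.4 -0.6] tool tilt -0.23 pitch -0.21 gauge vs normal deg 0.84 y yaw -75.47 want -75.4
tip [ 0.5407 -0.2627  0.096 ] in head frame [12.2 -0.3 12.6]
25 d/150mm [-0.06  -0.013  0.165]
8 d/150mm [-0.023 -0.004  0.058]
0 d/150mm [-0.005  0.001  0.008]
-6 d/150mm [ 0.008  0.004 -0.029]
[-0.84  0.18 -0.55] along normal net 1.84 tcp [ 0.5006 -0.2726  0.2085]
red px 0 0 0 mark exp [282.4 162. ]
```

Request:
{"fn": "apply_moves", "kwargs": {
  "motion": [
    {"gripper": -1, "dx": 0.003, "dy": 0.001, "dz": -0.008, "twist": 0},
    {"gripper": -1, "dx": 0.006, "dy": 0.002, "dz": -0.016, "twist": 0},
    {"gripper": -1, "dx": 0.008, "dy": 0.003, "dz": -0.024, "twist": 0},
    {"gripper": -1, "dx": 0.01, "dy": 0.003, "dz": -0.031, "twist": 0},
    {"gripper": -1, "dx": 0.01, "dy": 0.003, "dz": -0.031, "twist": 0},
    {"gripper": -1, "dx": 0.01, "dy": 0.003, "dz": -0.031, "twist": 0}
  ]
}}

```text
time: 28.52
ee_pos: [0.5021, -0.2722, 0.2039]
ee_rot: [0.002, 0.992, 0.126, -0.001]
wrist_force: [-1.4, 0.7, 1.7]
gripper_width: 0.0229
```

```bash
python3 pl.py; python3 fr.py
```

```text
t 28.52 tcp [ 0.5021 -0.2722  0.2039] F [-1.4  0.7  1.7] tool tilt -0.24 pitch -0.2 gauge vs normal deg 0.84 y yaw -75.47 want -75.4
tip [ 0.5423 -0.2623  0.0916] in head frame [12.2 -0.3  7.9]
25 d/150mm [-0.07  -0.016  0.195]
8 d/150mm [-0.033 -0.006  0.088]
0 d/150mm [-0.015 -0.002  0.038]
-6 d/150mm [-0.002  0.002  0.   ]
[-1.42  0.23  1.57] along normal net 4.02 tcp [ 0.5021 -0.2722  0.2039]
red px 0 0 0 mark exp [282.4 165.1]
```

Request:
{"fn": "apply_moves", "kwargs": {
  "motion": [
    {"gripper": -1, "dx": 0.001, "dy": 0, "dz": -0.003, "twist": 0},
    {"gripper": -1, "dx": 0.001, "dy": 0, "dz": -0.003, "twist": 0},
    {"gripper": -1, "dx": 0.001, "dy": 0, "dz": -0.003, "twist": 0},
    {"gripper": -1, "dx": 0.001, "dy": 0, "dz": -0.003, "twist": 0}
  ]
}}

```text
time: 29.2
ee_pos: [0.5023, -0.2722, 0.2035]
ee_rot: [0.002, 0.992, 0.126, -0.001]
wrist_force: [-1.0, 0.7, 1.8]
gripper_width: 0.0232
```

```bash
python3 pl.py|head -2; python3 fr.py; python3 fr.py|head -1
python3 - <<'E'
from h import *
c=cam("wrist","w14.png"); t=trace("wrist","coupon")
if t: y,x=np.where(t[0]["pixels"]); print("coupon px",x.min(),x.max(),y.min(),y.max(),"exp uphill bottom",proj(c,head([32,23,0])).round(1),proj(c,head([32,-23,0])).round(1),"low top",proj(c,head([-32,23,14])).round(1))
ct=toolcam(c); g=cv2.cvtColor(c["im"],cv2.COLOR_RGB2GRAY)[:,283:286].mean(1).round().astype(int)
print(c["im"][128:185:2,284].tolist()); print(g[225:236].tolist(),g[297:307].tolist(),g[326:340].tolist())
# ring extents: black ring/white disc columns
hsv=cv2.cvtColor(c["im"],cv2.COLOR_RGB2HSV); w=cv2.inRange(hsv,(0,0,90),(30,90,255)); w[:120]=0
for y in range(138,172,3): x=np.where(w[y,250:320])[0]+250; print(y,(x.min(),x.max(),len(x)) if len(x) else None,end="; ")
print("exp disc: up",proj(c,head([20,0,14])).round(1),"L",proj(c,head([12,8,14])).round(1),"R",proj(c,head([12,-8,14])).round(1))
E
```

```text
t 29.2 tcp [ 0.5023 -0.2722  0.2035] F [-1.   0.7  1.8] tool tilt -0.24 pitch -0.19 gauge vs normal deg 0.83 y yaw -75.47 want -75.4
tip [ 0.5424 -0.2623  0.0911] in head frame [12.2 -0.4  7.4]
[-1.25 -0.15  1.78] along normal net 4.19 tcp [ 0.5023 -0.2722  0.2035]
red px 0 0 0 mark exp [282.3 165.4]
[-1.41 -0.05  1.84] along normal net 4.29 tcp [ 0.5023 -0.2722  0.2035]
coupon px 250 313 133 181 exp uphill bottom [251.1 132.9] [313.5 132.8] low top [254.2 212.3]
[[154, 141, 126], [155, 141, 125], [155, 141, 126], [12, 38, 72], [10, 36, 72], [15, 39, 76], [20, 51, 94], [21, 57, 106], [19, 53, 102], [20, 53, 102], [16, 52, 101], [19, 53, 102], [20, 52, 100], [16, 14, 11], [112, 99, 85], [97, 87, 76], [92, 83, 72], [93, 83, 72], [43, 40, 34], [41, 37, 34], [42, 38, 35], [56, 51, 46], [61, 55, 51], [60, 55, 50], [41, 37, 35], [97, 87, 75], [120, 108, 93], [120, 108, 94], [121, 108, 93]]
[110, 123, 96, 89, 103, 87, 34, 13, 65, 69, 69] [61, 61, 53, 60, 62, 69, 80, 82, 78, 79] [79, 78, 78, 78, 89, 105, 120, 169, 173, 170, 169, 171, 171, 172]
138 None; 141 None; 144 None; 147 None; 150 None; 153 None; 156 (np.int64(279), np.int64(285), 7); 159 (np.int64(274), np.int64(289), 12); 162 (np.int64(272), np.int64(284), 13); 165 (np.int64(272), np.int64(273), 2); 168 None; 171 None; exp disc: up [282.4 155.9] L [271.4 165.5] R [293.3 165.4]
```

```bash
python3 -c "
from h import *
s=observe(); print(s['time'],s['joint_vel'].round(3),s['gripper_width']); print(hand_in())"
```

```text
30.05 [ 0.001 -0.     0.001  0.001 -0.001 -0.002 -0.001] 0.023021702833712313
the job is handed in; nothing more can be done
None
```

The coupon is lying on the sloped rest and the gauge is held pressed on its ringed mark; I handed the job in at 30 s of the 56 s allowed.

- **Coupon:** I gripped it, turned it to the rest's direction, pressed it down on the slope until it lay flat, and let go. The last wrist picture had its uphill edges and mark within about 1 pixel of where they belong with the low end at the lip.
- **Gauge tilt:** The moves could not tilt the tool. I tilted the gauge in the jaws by levering its foot against the rim of the stand hole, in three passes, because the first two came out at about 17–18°. It ended at about 19.4° to the tool, roughly 1° off square to the coupon by the wrist-camera fit (±0.6°).
- **Tip position:** By calculation the tip sits about 0.5 mm from the mark's centre. The tip itself was hidden from the cameras, so I could not see it on the mark. The visible part of the white disc lay where expected.
- **Press depth:** The two estimates disagree a little. The spring force of about 4.2 N gives 5.5 mm, and the arm's position gives about 6.6 mm; both are near the 6 mm asked.
- **State at hand-in:** The arm was still and the grip was holding. I kept clear of the other things on the bench but did not check them afterwards.

One side-camera tilt fit taken early, at low resolution, gave about 13° against 16–18° from the wrist camera. A closer side view later agreed with the wrist camera.

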